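# Fill and close the rosin jar on a violin maker's bench

### The job

Put the rosin away for the varnish: collect every loose amber lump from the bench into the scoop with the others, hang the funnel in the jar's mouth, and with all lumps in the scoop pour them through the funnel into the jar. Then lay the scoop flat on the bench, stand the funnel upright back on its cork mat, put the lid on the jar and press it down by its knob until it is fully home and level on the rim. Leave the other things on the bench where they are.

Things in the scene. Friction and masses are not known exactly. Their poses are not given: they have to be found in the camera images.
- jar: Glass jar on a square wooden foot (120 x 120 x 14 mm), fixed to the bench; origin at the centre of the foot's underside, z up. Outside diameter 98 mm, inside 90 mm, rim 134 mm above the bench, inner floor 20 mm above it.
- jar_rim (a point): Centre of the jar's mouth, at rim height. Four springy rubber gasket pads, centred 7 mm below the rim, stick in to a circle 82 mm across and give way outwards by up to 3 mm.
- lid: Loose round lid, 90 g: cork plug 86 mm across, 12 mm deep, lower edge bevelled 3 mm; above it a dark wooden disc 106 mm across, 8 mm thick; above that a round knob 28 mm across, 30 mm tall. Origin at the centre of the plug's underside, z up through the knob. Fully home, the disc lies on the jar's rim and the origin is 12 mm below the rim.
- lid_knob (a point): Grip point of the lid's knob, on the lid's axis 37 mm above its origin (knob top at 50 mm). Laid on the jar, the lid sits on the gasket pads with its disc about 5 mm proud of the rim; a push of some 5 to 20 N straight down on the knob drives it home, and the gasket then holds it.
- mat: Square cork mat, 200 x 200 x 4 mm, fixed on the bench; origin at the centre of its underside.
- funnel: Wide steel funnel, 140 g: spout 77 mm outside, 72 mm inside diameter, 20 mm long, under a 45 degree cone that opens to 190 mm across at 76 mm height. Origin at the centre of the spout's lower end, z up. It starts standing on its spout on the mat. In the jar it hangs by its cone on the rim, origin about 27 mm below the rim, mouth about 183 mm above the bench.
- funnel_handle (a point): Grip point in the funnel's handle, 122 mm from the funnel's axis along its own +x and 65 mm above its origin. The handle is a flat bar that juts out along +x from 90 to 142 mm, 14 mm thick (along y), 20 mm tall.
- scoop: Sheet metal scoop, 200 g, slippery inside (friction about 0.2): flat pan 120 mm long (x), 90 mm wide (y), floor 3 mm thick, side walls 36 mm high, back wall 52 mm high at x = +60 mm, open at x = -60 mm without a lip. Origin at the centre of the pan's underside, z up.
- scoop_handle (a point): Grip point in the scoop's wooden handle, 105 mm behind the origin along the scoop's own +x, 42 mm above the underside. The handle is a bar 20 mm wide and 20 mm tall that runs along +x from the back wall at 60 mm to 148 mm.
- scoop_mouth (a point): Middle of the pan's open front edge (x = -60 mm), at floor level: the lumps slide out over it.
- lump0_c (a point): Centre of an amber rosin lump, a block of about 24 x 21 x 20 mm (along the point's x, y, z) with broken corners, 11 g. This one lies in the scoop at the start.
- lump1_c (a point): Centre of an amber rosin lump, a block of about 24 x 21 x 20 mm (along the point's x, y, z) with broken corners, 11 g. This one lies in the scoop at the start.
- lump2_c (a point): Centre of an amber rosin lump, a block of about 24 x 21 x 20 mm (along the point's x, y, z) with broken corners, 11 g. This one lies in the scoop at the start.
- lump3_c (a point): Centre of an amber rosin lump, a block of about 24 x 21 x 20 mm (along the point's x, y, z) with broken corners, 11 g. This one lies on the bench at the start, or is absent (None).
- lump4_c (a point): Centre of an amber rosin lump, a block of about 24 x 21 x 20 mm (along the point's x, y, z) with broken corners, 11 g. This one lies on the bench at the start, or is absent (None).
- lump5_c (a point): Centre of an amber rosin lump, a block of about 24 x 21 x 20 mm (along the point's x, y, z) with broken corners, 11 g. This one lies on the bench at the start, or is absent (None).
- lump6_c (a point): Centre of an amber rosin lump, a block of about 24 x 21 x 20 mm (along the point's x, y, z) with broken corners, 11 g. This one lies on the bench at the start, or is absent (None).
- gouge: Gouge with a wooden handle, 240 mm, lying on the bench; a bystander that is to be left where it is. Origin at about the middle of its underside.
- gluepot: Amber glue jar with a white cap, 64 mm across, 120 mm tall; a bystander that is to be left where it is. Origin at about the middle of its underside.
- taperoll: Roll of paper tape, 90 mm across, 25 mm high; a bystander that is to be left where it is. Origin at about the middle of its underside.
- fingerplane: Small brass finger plane, 65 x 30 x 34 mm; a bystander that is to be left where it is. Origin at about the middle of its underside.
- bridgeblank: Flat wooden bridge blank, 50 x 38 x 6 mm; a bystander that is to be left where it is. Origin at about the middle of its underside.

How it is judged:
By the outcome, as a careful person would: the job done as asked, in the order asked, and still so for the second after the job is handed in, with the robot touching nothing.
Of lump3, lump4, lump5, lump6 only 2 to 4 are there at a start; the rules pass over those that are not, and their reading is None.
At some moment in a run one of lid, lump3, lump4, lump5, lump6 may be knocked a few centimetres aside while the robot is not near it.
It also fails if it takes over 210 s, if anything falls off the work surface, if the arm or the gripper's body presses on something with over 40 N, if the wrist force passes 120 N, or if a joint passes its speed limit or range.

### The arm

A 6-joint arm with a two-finger parallel gripper is mounted at the origin on the work surface. World frame = base frame: x ahead of the robot, y to its left, z up, the work surface at z = 0. Lengths are in m, angles in rad, forces in N, time in s.
With the tool pointing down it reaches from about 0.375 to 0.9 m from the base axis. Payload 3.1 kg.
Tool frame: the origin (TCP) lies on the front face of the gripper's body, between the roots of the fingers; the fingertips stand 73 mm ahead of it and the grasp point (between the pads) lies 54 mm ahead of it (manip.tips_ahead is the distance from the TCP to the fingertips, in m); z points along the fingers, y is the line along which they close (so a half turn about z gives the same grasp; the last joint's range is limited). The gripper opens to 85 mm and grips with 20 to 120 N. Pads are 22 mm wide; open, the fingers measure 114 mm over their backs; the gripper's body (76 mm by 85 mm) begins 54 mm behind the grasp point. The pads swing forward as they close: fully open they stand 13 mm farther back than shut.
Start: joints at [1.004, 0.527, 1.433, -0, 1.181, -0.178], TCP at [0.237, 0.578, 0.304] pointing down, gripper open.
Joint ranges: [-3.08, 3.08], [-0.75, 2.2], [0.22, 2.44], [-1.43, 4.57], [0, 2.65], [-2.85, 2.85]. Speed limits (rad/s): [2.79, 2.79, 3.14, 3.14, 3.14, 3.14].

### API

Orientations are given as a unit quaternion [x, y, z, w].
In Python, from station import sense, eyes, workorder, manip gives the robot as it stands.
- The arm moves only by the shell command python3 -m inch 'ROWS' [OPENING] [FORCE]. ROWS is JSON, a list of rows, each an object of numbers: "dx", "dy", "dz": the shift along the tool's x, y, z in cm; "wx", "wy", "wz": the turn, a rotation vector about the tool's x, y, z in degrees. In form: [{"dx": .., "dy": .., "dz": .., "wx": .., "wy": .., "wz": ..}, ...]. A call has 1 to 10 rows; each row shifts and turns the commanded pose from where the row before left it, along the tool's axes as they then stand; what a row does not reach is not made up. A row lasts 1/8 s, in which the tool goes at most 62.5 mm and 10.7 degrees, less where a joint would pass 70% of its speed; a pose out of reach is approached as far as the arm can. A call with a gripper value outside its range is refused whole. OPENING is the opening, from 0 (shut) to 1 (fully open), set as the call begins (- or left out, the last holds). The fingers move at their own pace and stop on an object; FORCE is the grip in N (left out, the last holds). Time passes only in rows, so rows that do not move let the fingers close. It gives the time, the measured TCP pose, the force, the opening and the grip force at its end, in the units of the state.
- sense(): the state, without advancing time (a new reading comes with each control period).
- eyes.snapshot(name): name is "side" or "top"; returns the picture (384x512x3 uint8, red, green, blue); there is no depth.
- eyes.camera_params(name): a dict with "fx", "fy", "cx", "cy" (pixels), "rvec" (rotation vector, rad) and "tvec" (3), from world to camera coordinates, as OpenCV has them. Camera axes: x right, y down, z forward; pixel columns grow to the right and rows downward; lengths in m; the calibration is good to about 2 mm. A picture is of the moment at which its call begins. camera_params takes no time and is no camera call.
- workorder.sign_off(): hands the job in; it is judged then, once.
The state is a dict: "t": time; "q": joint angles; "qd": joint speeds; "tau": joint torques, N m; "tcp_pos": TCP position; "tool_rot": TCP orientation; "force": force on the tool from outside, world axes, zero at the start; "ft_torque": the same for the moment, N m; "finger_gap": opening from 0.0 (shut) to 1.0 (fully open); "gripper_force": force on a finger pad.
Only numpy, scipy, OpenCV 4.12 (cv2) and the standard library are available. Lean on these libraries where they do the work, as an engineer would, in place of code of your own. Each camera call takes 0.05 s, during which the arm holds its last target. There are 200 camera calls.

## Working session

There is one attempt and no reset: what is moved stays moved. The work goes in short steps, Python scripts to look and compute and a shell command to move; the robot and the scene stay as the last step left them, time stands still between calls to the robot, and variables do not carry over. Pictures are saved under pics/ and viewed, at most 14 in all, crops included, and the job is handed in when it is done.

```bash
ls; mkdir -p pics; python3 - <<'E'
from station import sense, eyes, workorder, manip
import cv2
s=sense(); print(s['t'],s['tcp_pos'],s['tool_rot'],s['finger_gap'],manip.tips_ahead)
for n in ('side','top'):
    print(n,eyes.camera_params(n))
    im=eyes.snapshot(n)
    cv2.imwrite(f'pics/{n}0.png',cv2.resize(im[:,:,::-1],(800,600),interpolation=cv2.INTER_CUBIC))
E
```

```text
pics
0.0 [0.23659079 0.57790175 0.30295673] [ 1.93177565e-01  9.81163250e-01 -9.78043713e-04 -3.86132545e-04] 0.9982163176684858 0.0726
side {'fx': 393.47319587875444, 'fy': 393.47319587875444, 'cx': 259.93612580095726, 'cy': 198.43537501317638, 'rvec': array([ 2.16357055, -0.93816191,  0.41557585]), 'tvec': array([-0.40291455,  0.36765746,  0.853258  ])}
top {'fx': 371.31245482134443, 'fy': 371.31245482134443, 'cx': 254.06094620707034, 'cy': 189.43425564023062, 'rvec': array([ 2.22410536, -1.97573175,  0.21317174]), 'tvec': array([-0.06771277,  0.5753132 ,  0.9965782 ])}
```

View pics/top0.png

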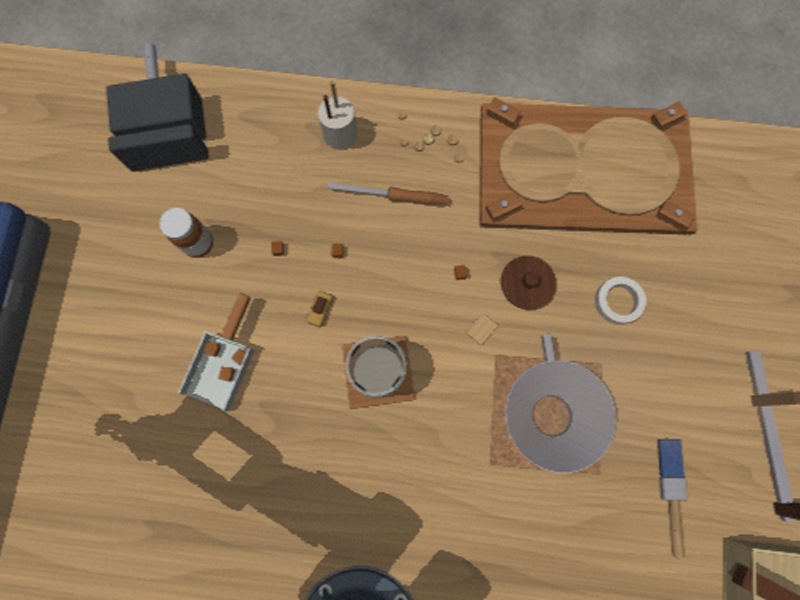

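View pics/side0.png

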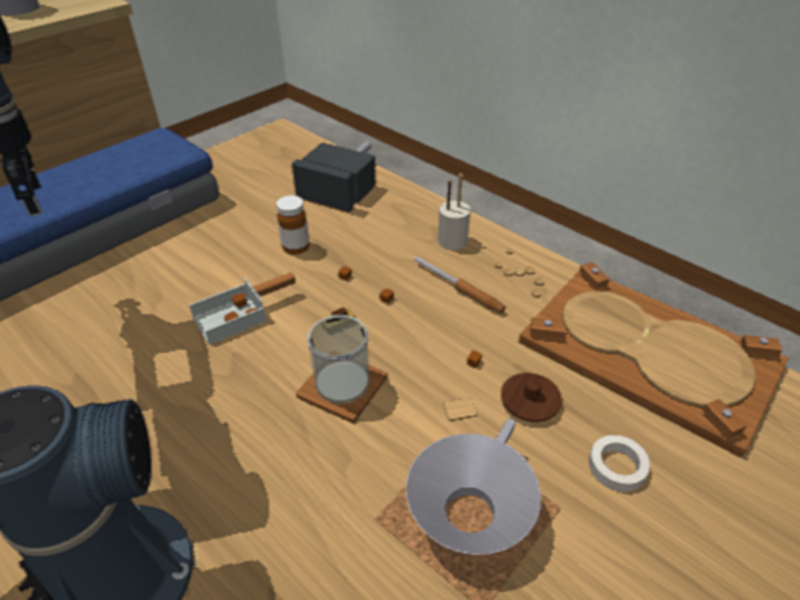

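Top view: loose lumps at (278,248), (337,250), (460,272). The scoop is at about (215,370) with its handle end at (243,296), the jar at (377,367), the funnel at (560,415) with its handle at (548,345), and the lid at (528,282). The side view confirms three loose lumps.

```bash
cat > h.py <<'E'
from station import sense, eyes, workorder, manip
import numpy as np, cv2
from scipy.spatial.transform import Rotation as R
S=1.5625
def pw(cam,u,v,z,s=S):
    "pixel (in the 800x600 picture, or scale s) to world at height z"
    p=eyes.camera_params(cam); M=R.from_rotvec(p['rvec']).as_matrix()
    d=M.T@np.array([(u/s-p['cx'])/p['fx'],(v/s-p['cy'])/p['fy'],1]); c=-M.T@p['tvec']
    return c+d*(z-c[2])/d[2]
def wp(cam,P,s=S):
    p=eyes.camera_params(cam)
    uv,_=cv2.projectPoints(np.array(P,float).reshape(-1,1,3),p['rvec'],p['tvec'],np.array([[p['fx'],0,p['cx']],[0,p['fy'],p['cy']],[0,0,1]]),None)
    return uv.reshape(-1,2)*s
def down(yaw):
    "tool pointing down, tool x at world angle yaw"
    c,s=np.cos(yaw),np.sin(yaw)
    return R.from_matrix(np.array([[c,s,0],[s,-c,0],[0,0,-1]]))
def delta(Rt,Pt,s0=None):
    "print the move in tool axes (cm, deg) to target TCP pose; shift given in the axes before turning"
    s=s0 or sense(); Rc=R.from_quat(s['tool_rot'])
    d=Rc.inv().apply(np.array(Pt)-s['tcp_pos'])*100
    w=np.degrees((Rc.inv()*Rt).as_rotvec())
    print('shift cm',d.round(2),'turn deg',w.round(1),'dist',np.linalg.norm(d).round(1))
def shot(cam,name,crop=None,k=None):
    im=eyes.snapshot(cam)[:,:,::-1]
    if crop: x0,y0,x1,y1=crop; im=im[y0:y1,x0:x1]
    f=k or 800/im.shape[1]
    cv2.imwrite(f'pics/{name}.png',cv2.resize(im,None,fx=f,fy=f,interpolation=cv2.INTER_CUBIC))
E
python3 - <<'E'
from h import *
np.set_printoptions(precision=4,suppress=True)
f=lambda n,c,u,v,z:print(n,pw(c,u,v,z))
for i,(u,v,a,b) in enumerate([(278,248,345,272),(337,250,387,295),(460,272,474,358)]):
    f('lump',  'top',u,v,.014); f('  s','side',a,b,.011)
f('lidknob','top',532,281,.05+0); f('lid disc','top',528,284,.02); f('  s knobtop','side',534,385,.045)
f('jar rim','top',377,367,.134); f('  s','side',339,339,.134)
f('funnel mouth','top',562,416,.08); f('f handle end','top',547,337,.075); f('f hroot','top',551,361,.075)
f('scoop h end','top',243,297,.045); f('scoop backR','top',250,348,.052);f('backL','top',204,334,.052);f('mouthL','top',181,393,.003);f('mouthR','top',228,409,.003)
f('s h end','side',293,279,.045)
f('mat','top',547,412,.004)
print('scoop lumps');[f('','top',u,v,.02) for u,v in [(211,349),(238,356),(227,374)]]
print(R.from_quat(sense()['tool_rot']).as_matrix())
E
```

```text
lump [0.6571 0.2425 0.014 ]
  s [0.6601 0.2441 0.011 ]
lump [0.6666 0.1281 0.014 ]
  s [0.6687 0.1264 0.011 ]
lump [ 0.6509 -0.1132  0.014 ]
  s [ 0.6534 -0.114   0.011 ]
lidknob [ 0.6397 -0.2446  0.05  ]
lid disc [ 0.641  -0.2438  0.02  ]
  s knobtop [ 0.648 -0.245  0.045]
jar rim [0.4405 0.0174 0.134 ]
  s [0.4395 0.0096 0.134 ]
funnel mouth [ 0.3995 -0.3058  0.08  ]
f handle end [ 0.5339 -0.2728  0.075 ]
f hroot [ 0.4922 -0.2825  0.075 ]
scoop h end [0.5474 0.284  0.045 ]
scoop backR [0.4546 0.253  0.052 ]
backL [0.47   0.3403 0.052 ]
mouthL [0.3613 0.3791 0.003 ]
mouthR [0.3428 0.2871 0.003 ]
s h end [0.5455 0.2726 0.045 ]
mat [ 0.4068 -0.2989  0.004 ]
scoop lumps
 [0.4473 0.3333 0.02  ]
 [0.4403 0.2811 0.02  ]
 [0.4052 0.2954 0.02  ]
[[-0.9254  0.3791 -0.0011]
 [ 0.3791  0.9253 -0.0018]
 [ 0.0003 -0.002  -1.    ]]
```

```bash
python3 - <<'E'
import cv2
im=cv2.imread('pics/top0.png')
# 5x-ish crops from the top picture, two regions
a=cv2.resize(im[230:420,160:360],(800,600*0+760),interpolation=cv2.INTER_CUBIC)[:600]
cv2.imwrite('pics/c1.png',cv2.resize(im[230:420,160:413],(797,598),interpolation=cv2.INTER_CUBIC))
E
```

```text
(no output)
```

View pics/c1.png

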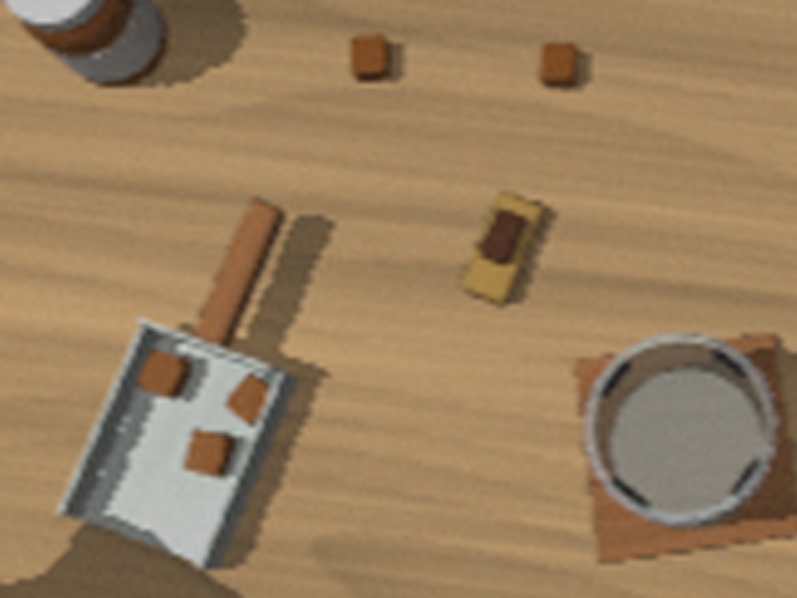

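```bash
python3 - <<'E'
from h import *
from scipy.optimize import least_squares
np.set_printoptions(precision=4,suppress=True)
c=lambda u,v:(160+u/3.15,230+v/3.15)
obj=np.array([[-.06,.045,.036],[-.06,-.045,.036],[.06,.045,.052],[.06,-.045,.052],[.148,0,.052]])
# image right is -y: picture left corners are +y
px=np.array([c(60,512),c(205,567),c(143,322),c(293,378),c(270,206)])
def W(p,o): 
    ca,sa=np.cos(p[2]),np.sin(p[2]); o=np.atleast_2d(o); return np.c_[p[0]+ca*o[:,0]-sa*o[:,1],p[1]+sa*o[:,0]+ca*o[:,1],o[:,2]]
r=least_squares(lambda p:(wp('top',W(p,obj))-px).ravel(),[.41,.31,-.2]); print('scoop',r.x,np.degrees(r.x[2]),r.fun.reshape(-1,2))
print('handle grip',W(r.x,[.105,0,.042]),'side h end px',wp('side',W(r.x,[.148,0,.05])))
for u,v in ((370,52),(559,64)): print(pw('top',*c(u,v),.018))
delta(down(np.radians(96.6)),[.658,.243,.20])
E
```

```text
scoop [ 0.4068  0.3105 -0.2487] -14.249978010373125 [[ 0.7352  1.099 ]
 [ 0.1887  1.8888]
 [-0.2414 -1.446 ]
 [-2.5664 -1.5221]
 [ 1.9175 -0.1024]]
handle grip [[0.5086 0.2846 0.042 ]] side h end px [[294.0942 275.7147]]
[0.6588 0.2431 0.018 ]
[0.6649 0.1266 0.018 ]
shift cm [-51.69 -15.    10.31] turn deg [-0.1  0.  61.1] dist 54.8
```

```bash
python3 -m inch '[{"wz":8.7},{"wz":8.7},{"wz":8.7},{"wz":8.7},{"wz":8.7},{"wz":8.7},{"wz":8.9}]' 0.7; python3 - <<'E'
from h import *
delta(down(np.radians(96.6)),[.659,.243,.13])
E
```

```text
shift cm [-51.79 -14.94  17.31] turn deg [-0.1  0.  61.1] dist 56.6invalid input at $[0]: expected keys dx, dy, dz, wx, wy, wz
```

```bash
python3 -m inch '[{"dx":-5,"dy":-1.5,"dz":0,"wx":0,"wy":0,"wz":0},{"dx":-5,"dy":-1.5,"dz":0,"wx":0,"wy":0,"wz":0},{"dx":-5,"dy":-1.5,"dz":0,"wx":0,"wy":0,"wz":0},{"dx":-5,"dy":-1.5,"dz":0,"wx":0,"wy":0,"wz":0},{"dx":-5,"dy":-1.5,"dz":0,"wx":0,"wy":0,"wz":0},{"dx":-5,"dy":-1.5,"dz":0,"wx":0,"wy":0,"wz":0},{"dx":-5,"dy":-1.5,"dz":0,"wx":0,"wy":0,"wz":0},{"dx":-5,"dy":-1.5,"dz":1,"wx":0,"wy":0,"wz":0},{"dx":-5,"dy":-1.5,"dz":1,"wx":0,"wy":0,"wz":0},{"dx":-5,"dy":-1.5,"dz":1,"wx":0,"wy":0,"wz":0}]' 0.7 30; python3 -m inch '[{"dx":0,"dy":0,"dz":1.5,"wx":0,"wy":0,"wz":8.7},{"dx":0,"dy":0,"dz":1.5,"wx":0,"wy":0,"wz":8.7},{"dx":0,"dy":0,"dz":1.5,"wx":0,"wy":0,"wz":8.7},{"dx":0,"dy":0,"dz":1.5,"wx":0,"wy":0,"wz":8.7},{"dx":0,"dy":0,"dz":1.5,"wx":0,"wy":0,"wz":8.7},{"dx":0,"dy":0,"dz":1.5,"wx":0,"wy":0,"wz":8.7},{"dx":0,"dy":0,"dz":1.5,"wx":0,"wy":0,"wz":8.9},{"dx":0,"dy":0,"dz":0,"wx":0,"wy":0,"wz":0}]'; python3 - <<'E'
from h import *
delta(down(np.radians(96.6)),[.659,.243,.077])
shot('top','t1',(80,100,330,287))
E
```

```text
t: 1.35
tcp_pos: [0.6436, 0.2487, 0.273]
tool_rot: [0.193, 0.981, -0.0, -0.001]
force: [1.2, 1.2, -0.0]
finger_gap: 0.696
gripper_force: 0.0
t: 2.35
tcp_pos: [0.6415, 0.2497, 0.1669]
tool_rot: [0.664, 0.747, -0.002, -0.001]
force: [0.5, -0.4, 0.3]
finger_gap: 0.696
gripper_force: 0.0
shift cm [-0.87  1.7   8.98] turn deg [-0.3  0.   0.1] dist 9.2
```

View pics/t1.png

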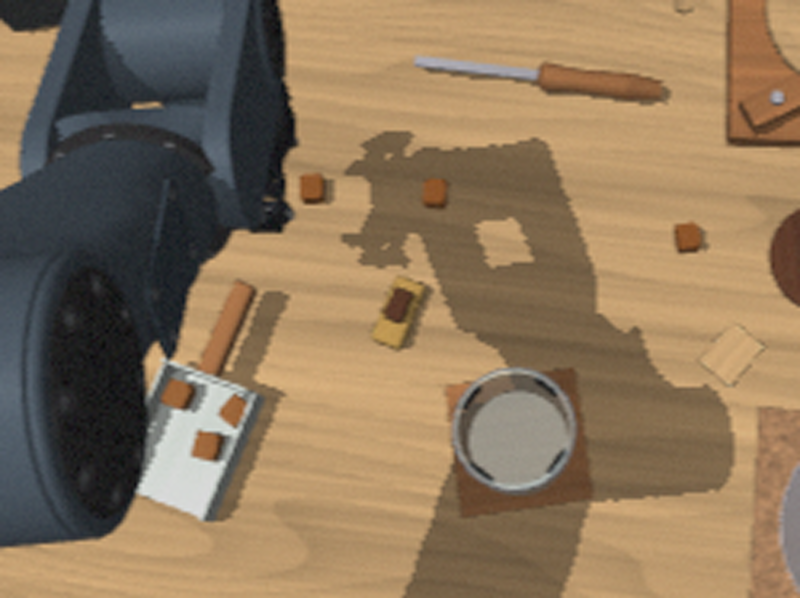

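Lumps are unchanged: the first is at crop (312,188), as measured. I'll descend on it.

```bash
python3 -m inch '[{"dx":-0.8,"dy":1.6,"dz":0,"wx":0,"wy":0,"wz":0},{"dx":0,"dy":0,"dz":3,"wx":0,"wy":0,"wz":0},{"dx":0,"dy":0,"dz":3,"wx":0,"wy":0,"wz":0},{"dx":0,"dy":0,"dz":3,"wx":0,"wy":0,"wz":0},{"dx":0,"dy":0,"dz":0,"wx":0,"wy":0,"wz":0}]' 0.7; python3 -m inch '[{"dx":0,"dy":0,"dz":0,"wx":0,"wy":0,"wz":0},{"dx":0,"dy":0,"dz":0,"wx":0,"wy":0,"wz":0},{"dx":0,"dy":0,"dz":0,"wx":0,"wy":0,"wz":0},{"dx":0,"dy":0,"dz":0,"wx":0,"wy":0,"wz":0},{"dx":0,"dy":0,"dz":0,"wx":0,"wy":0,"wz":0}]' 0 30; python3 -m inch '[{"dx":0,"dy":0,"dz":-4,"wx":0,"wy":0,"wz":0},{"dx":0,"dy":0,"dz":-5,"wx":0,"wy":0,"wz":0},{"dx":0,"dy":0,"dz":0,"wx":0,"wy":0,"wz":0}]'
python3 - <<'E'
from h import *
# scoop frame pose (.4068,.3105,-14.25deg): free spots
for o in ([-.015,.015],[.0,-.02]):
    a=np.radians(-14.25); P=[.4068+np.cos(a)*o[0]-np.sin(a)*o[1],.3105+np.sin(a)*o[0]+np.cos(a)*o[1],.10]
    print(o,P); delta(down(np.radians(75.75)),P)
E
```

```text
t: 3.02
tcp_pos: [0.6581, 0.2436, 0.077]
tool_rot: [0.664, 0.747, -0.002, -0.001]
force: [-0.3, 0.0, -0.5]
finger_gap: 0.699
gripper_force: 0.0
t: 3.65
tcp_pos: [0.6608, 0.2442, 0.0811]
tool_rot: [0.665, 0.747, 0.002, 0.001]
force: [0.6, -0.9, 6.1]
finger_gap: 0.273
gripper_force: 30.4
t: 4.03
tcp_pos: [0.6623, 0.2446, 0.1744]
tool_rot: [0.665, 0.747, 0.004, 0.003]
force: [0.2, 0.0, 0.2]
finger_gap: 0.275
gripper_force: 29.7
[-0.015, 0.015] [np.float64(0.3959538357498336), np.float64(0.3287307630410362), 0.1]
shift cm [ 11.43 -25.56   7.18] turn deg [ 0.6 -0.2 20.9] dist 28.9
[0.0, -0.02] [np.float64(0.40187693413942016), np.float64(0.29111538180586494), 0.1]
shift cm [  7.63 -25.41   7.18] turn deg [ 0.6 -0.2 20.9] dist 27.5
```

```bash
python3 -m inch '[{"dx":2.3,"dy":-5.1,"dz":0,"wx":0,"wy":0,"wz":0},{"dx":2.3,"dy":-5.1,"dz":0,"wx":0,"wy":0,"wz":0},{"dx":2.3,"dy":-5.1,"dz":0,"wx":0,"wy":0,"wz":0},{"dx":2.3,"dy":-5.1,"dz":0,"wx":0,"wy":0,"wz":0},{"dx":2.2,"dy":-5.1,"dz":0,"wx":0,"wy":0,"wz":0},{"dx":0,"dy":0,"dz":1,"wx":0,"wy":0,"wz":10.4},{"dx":0,"dy":0,"dz":1,"wx":0,"wy":0,"wz":10.4},{"dx":0,"dy":0,"dz":0,"wx":0,"wy":0,"wz":0}]'
cat >> h.py <<'E'
def sc(o,z,p=(.4068,.3105,-14.25)):
    a=np.radians(p[2]); return [p[0]+np.cos(a)*o[0]-np.sin(a)*o[1],p[1]+np.sin(a)*o[0]+np.cos(a)*o[1],z]
E
python3 - <<'E'
from h import *
delta(down(np.radians(75.75)),sc([-.018,.018],.087))
E
```

```text
t: 5.03
tcp_pos: [0.3921, 0.3274, 0.1479]
tool_rot: [0.788, 0.615, -0.002, -0.0]
force: [0.8, -0.6, 0.1]
finger_gap: 0.267
gripper_force: 29.7
shift cm [0.54 0.06 6.08] turn deg [-0.1  0.1  0.2] dist 6.1
```

```bash
python3 -m inch '[{"dx":0.5,"dy":0,"dz":2,"wx":0,"wy":0,"wz":0},{"dx":0,"dy":0,"dz":2,"wx":0,"wy":0,"wz":0},{"dx":0,"dy":0,"dz":1.5,"wx":0,"wy":0,"wz":0},{"dx":0,"dy":0,"dz":0.5,"wx":0,"wy":0,"wz":0},{"dx":0,"dy":0,"dz":0,"wx":0,"wy":0,"wz":0}]'; python3 -m inch '[{"dx":0,"dy":0,"dz":0,"wx":0,"wy":0,"wz":0},{"dx":0,"dy":0,"dz":0,"wx":0,"wy":0,"wz":0}]' 0.4; python3 -m inch '[{"dx":0,"dy":0,"dz":-3,"wx":0,"wy":0,"wz":0},{"dx":0,"dy":0,"dz":-5,"wx":0,"wy":0,"wz":0},{"dx":0,"dy":0,"dz":0,"wx":0,"wy":0,"wz":0}]'
python3 - <<'E'
from h import *
delta(down(np.radians(96.6)),[.665,.127,.16])
shot('top','t2',(80,100,330,287))
E
```

```text
t: 5.65
tcp_pos: [0.3943, 0.3325, 0.0888]
tool_rot: [0.789, 0.615, -0.0, -0.0]
force: [0.4, -0.8, 0.1]
finger_gap: 0.267
gripper_force: 29.7
t: 5.9
tcp_pos: [0.3946, 0.3327, 0.0895]
tool_rot: [0.789, 0.615, 0.001, 0.0]
force: [-0.3, -0.2, 0.4]
finger_gap: 0.403
gripper_force: 0.0
t: 6.28
tcp_pos: [0.3961, 0.3337, 0.1725]
tool_rot: [0.789, 0.615, 0.004, 0.001]
force: [-0.2, 0.2, 0.5]
finger_gap: 0.399
gripper_force: 0.0
shift cm [-13.47  31.12   1.37] turn deg [  0.4  -0.3 -20.8] dist 33.9
```

```bash
python3 -m inch '[{"dx":-2.25,"dy":5.2,"dz":0,"wx":0,"wy":0,"wz":0},{"dx":-2.25,"dy":5.2,"dz":0,"wx":0,"wy":0,"wz":0},{"dx":-2.25,"dy":5.2,"dz":0,"wx":0,"wy":0,"wz":0},{"dx":-2.25,"dy":5.2,"dz":0,"wx":0,"wy":0,"wz":0},{"dx":-2.25,"dy":5.2,"dz":0,"wx":0,"wy":0,"wz":0},{"dx":-2.25,"dy":5.1,"dz":0,"wx":0,"wy":0,"wz":0},{"dx":0,"dy":0,"dz":0.5,"wx":0,"wy":0,"wz":-10.4},{"dx":0,"dy":0,"dz":0.5,"wx":0,"wy":0,"wz":-10.4},{"dx":0,"dy":0,"dz":0,"wx":0,"wy":0,"wz":0}]' 0.6
python3 - <<'E'
from h import *
delta(down(np.radians(96.6)),[.665,.127,.08])
shot('top','t3',(80,100,330,287))
E
```

```text
t: 7.45
tcp_pos: [0.6616, 0.1252, 0.1566]
tool_rot: [0.666, 0.746, -0.001, -0.002]
force: [0.1, -0.1, -0.3]
finger_gap: 0.605
gripper_force: 0.0
shift cm [0.14 0.39 7.66] turn deg [-0.2 -0.  -0.1] dist 7.7
```

View pics/t3.png

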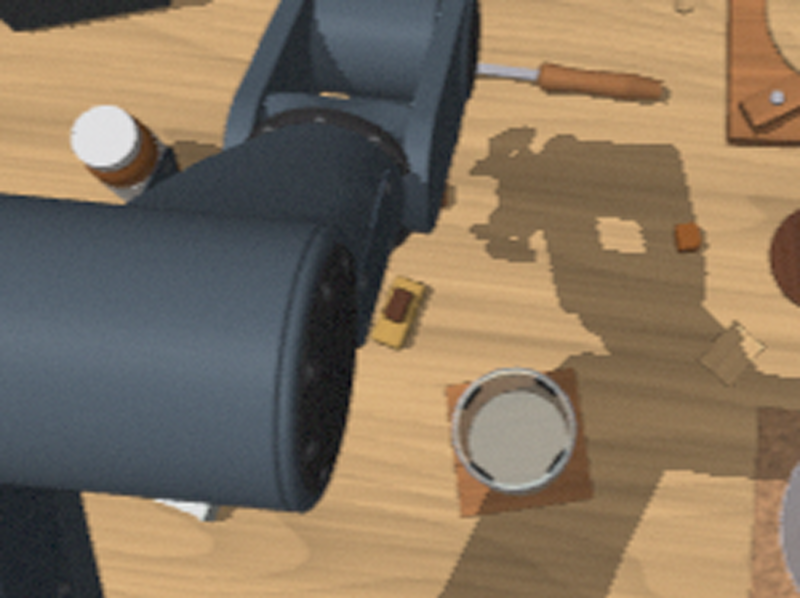

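Lump B's right edge shows at crop (448,195), so it hasn't moved. Grasping it.

```bash
python3 -m inch '[{"dx":0.1,"dy":0.4,"dz":2.5,"wx":0,"wy":0,"wz":0},{"dx":0,"dy":0,"dz":2.5,"wx":0,"wy":0,"wz":0},{"dx":0,"dy":0,"dz":2.5,"wx":0,"wy":0,"wz":0},{"dx":0,"dy":0,"dz":0,"wx":0,"wy":0,"wz":0}]'; python3 -m inch '[{"dx":0,"dy":0,"dz":0,"wx":0,"wy":0,"wz":0},{"dx":0,"dy":0,"dz":0,"wx":0,"wy":0,"wz":0},{"dx":0,"dy":0,"dz":0,"wx":0,"wy":0,"wz":0},{"dx":0,"dy":0,"dz":0,"wx":0,"wy":0,"wz":0}]' 0 30; python3 -m inch '[{"dx":0,"dy":0,"dz":-4,"wx":0,"wy":0,"wz":0},{"dx":0,"dy":0,"dz":-5,"wx":0,"wy":0,"wz":0},{"dx":0,"dy":0,"dz":0,"wx":0,"wy":0,"wz":0}]'
python3 - <<'E'
from h import *
delta(down(np.radians(75.75)),sc([-.048,-.015],.16))
E
```

```text
t: 8.0
tcp_pos: [0.6647, 0.1272, 0.0815]
tool_rot: [0.666, 0.746, -0.002, -0.002]
force: [-0.2, 0.5, 0.3]
finger_gap: 0.602
gripper_force: 0.0
t: 8.5
tcp_pos: [0.6674, 0.127, 0.0853]
tool_rot: [0.665, 0.747, 0.001, 0.001]
force: [0.4, 0.5, 5.3]
finger_gap: 0.266
gripper_force: 30.7
t: 8.88
tcp_pos: [0.6693, 0.1271, 0.1788]
tool_rot: [0.665, 0.747, 0.003, 0.004]
force: [0.3, 0.1, 0.5]
finger_gap: 0.262
gripper_force: 30.2
shift cm [ 21.56 -29.     1.57] turn deg [ 0.6 -0.1 20.9] dist 36.2
```

```bash
python3 -m inch '[{"dx":3.6,"dy":-4.85,"dz":0,"wx":0,"wy":0,"wz":0},{"dx":3.6,"dy":-4.85,"dz":0,"wx":0,"wy":0,"wz":0},{"dx":3.6,"dy":-4.85,"dz":0,"wx":0,"wy":0,"wz":0},{"dx":3.6,"dy":-4.85,"dz":0,"wx":0,"wy":0,"wz":0},{"dx":3.6,"dy":-4.85,"dz":0,"wx":0,"wy":0,"wz":0},{"dx":3.6,"dy":-4.75,"dz":0,"wx":0,"wy":0,"wz":0},{"dx":0,"dy":0,"dz":1,"wx":0,"wy":0,"wz":10.4},{"dx":0,"dy":0,"dz":1,"wx":0,"wy":0,"wz":10.5},{"dx":0,"dy":0,"dz":0,"wx":0,"wy":0,"wz":0}]'
python3 - <<'E'
from h import *
delta(down(np.radians(75.75)),sc([-.048,-.015],.089))
shot('side','s1',(100,150,260,270))
E
```

```text
t: 10.0
tcp_pos: [0.3526, 0.3078, 0.1528]
tool_rot: [0.789, 0.615, -0.002, -0.0]
force: [-0.0, -0.8, -0.6]
finger_gap: 0.267
gripper_force: 30.2
shift cm [0.11 0.4  6.38] turn deg [-0.1  0.1  0.1] dist 6.4
```

View pics/s1.png

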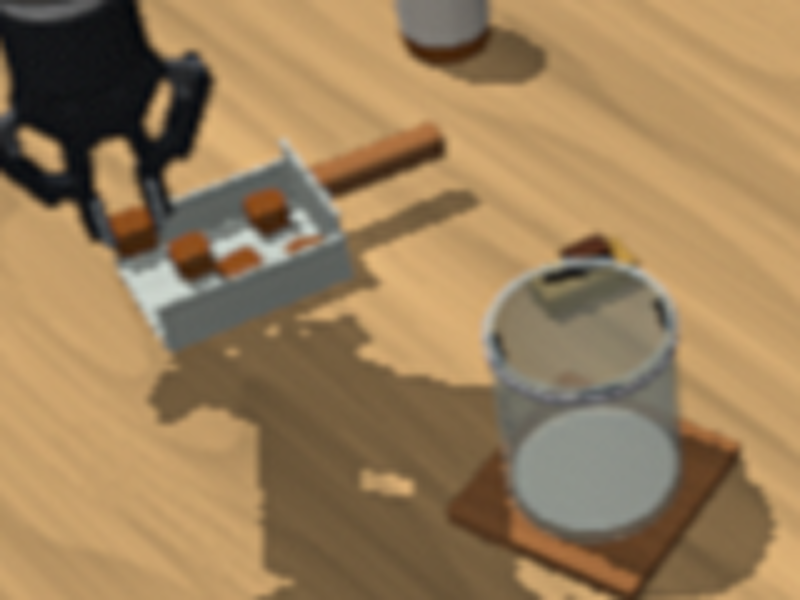

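Four lumps lie in the scoop and the held one is at (133,228), above the mouth. Lower it, push it inward, release.

```bash
python3 -m inch '[{"dx":0.1,"dy":0.3,"dz":2,"wx":0,"wy":0,"wz":0},{"dx":0,"dy":0,"dz":2,"wx":0,"wy":0,"wz":0},{"dx":0,"dy":0,"dz":1.7,"wx":0,"wy":0,"wz":0},{"dx":0,"dy":0,"dz":0.5,"wx":0,"wy":0,"wz":0},{"dx":0,"dy":0,"dz":0,"wx":0,"wy":0,"wz":0},{"dx":0,"dy":0.5,"dz":0,"wx":0,"wy":0,"wz":0},{"dx":0,"dy":0.5,"dz":0,"wx":0,"wy":0,"wz":0},{"dx":0,"dy":0.3,"dz":0,"wx":0,"wy":0,"wz":0}]'; python3 -m inch '[{"dx":0,"dy":0,"dz":0,"wx":0,"wy":0,"wz":0},{"dx":0,"dy":0,"dz":0,"wx":0,"wy":0,"wz":0}]' 0.4; python3 -m inch '[{"dx":0,"dy":0,"dz":-3,"wx":0,"wy":0,"wz":0},{"dx":0,"dy":0,"dz":-5,"wx":0,"wy":0,"wz":0},{"dx":0,"dy":0,"dz":-2,"wx":0,"wy":0,"wz":0}]'
python3 - <<'E'
from h import *
delta(down(np.radians(75.75)),[.653,-.114,.19])
E
```

```text
t: 11.05
tcp_pos: [0.3702, 0.3052, 0.0924]
tool_rot: [0.79, 0.614, 0.001, 0.0]
force: [-0.1, -0.6, 0.1]
finger_gap: 0.268
gripper_force: 30.2
t: 11.3
tcp_pos: [0.3693, 0.305, 0.092]
tool_rot: [0.789, 0.614, -0.0, -0.0]
force: [-0.0, 0.3, 0.4]
finger_gap: 0.402
gripper_force: 0.0
t: 11.68
tcp_pos: [0.3698, 0.3055, 0.1941]
tool_rot: [0.789, 0.614, 0.002, 0.0]
force: [0.2, 0.2, -0.9]
finger_gap: 0.402
gripper_force: 0.0
shift cm [-33.68  37.78   0.43] turn deg [ 0.1 -0.1 -0. ] dist 50.6
```

```bash
python3 -m inch '[{"dx":-3.74,"dy":4.2,"dz":0,"wx":0,"wy":0,"wz":0},{"dx":-3.74,"dy":4.2,"dz":0,"wx":0,"wy":0,"wz":0},{"dx":-3.74,"dy":4.2,"dz":0,"wx":0,"wy":0,"wz":0},{"dx":-3.74,"dy":4.2,"dz":0,"wx":0,"wy":0,"wz":0},{"dx":-3.74,"dy":4.2,"dz":0,"wx":0,"wy":0,"wz":0},{"dx":-3.74,"dy":4.2,"dz":0,"wx":0,"wy":0,"wz":0},{"dx":-3.74,"dy":4.2,"dz":0,"wx":0,"wy":0,"wz":0},{"dx":-3.74,"dy":4.2,"dz":0,"wx":0,"wy":0,"wz":0},{"dx":-3.74,"dy":4.2,"dz":0,"wx":0,"wy":0,"wz":0},{"dx":0,"dy":0,"dz":2,"wx":0,"wy":0,"wz":-10}]' 0.6
python3 - <<'E'
from h import *
delta(down(np.radians(85.75)),[.653,-.114,.083])
shot('top','t4',(90,100,390,325))
E
```

```text
t: 12.92
tcp_pos: [0.6563, -0.1191, 0.1733]
tool_rot: [0.733, 0.68, 0.002, 0.004]
force: [-1.0, 0.4, -1.0]
finger_gap: 0.6
gripper_force: 0.0
shift cm [ 0.51 -0.44  9.03] turn deg [0.5 0.2 0. ] dist 9.1
```

View pics/t4.png

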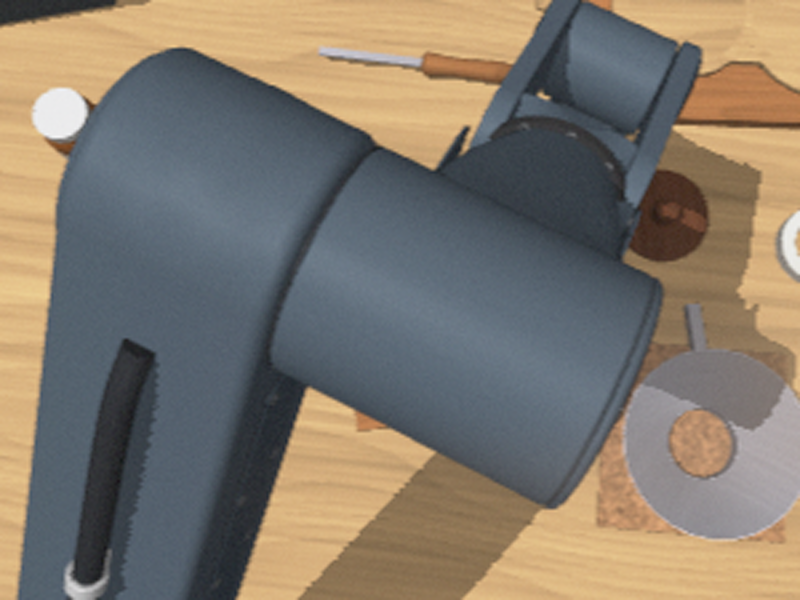

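The arm hides lump C, so the finger gap will tell me whether the grasp worked.

```bash
python3 -m inch '[{"dx":0.5,"dy":-0.4,"dz":3,"wx":0.5,"wy":0.2,"wz":0},{"dx":0,"dy":0,"dz":3,"wx":0,"wy":0,"wz":0},{"dx":0,"dy":0,"dz":2.8,"wx":0,"wy":0,"wz":0},{"dx":0,"dy":0,"dz":0,"wx":0,"wy":0,"wz":0}]'; python3 -m inch '[{"dx":0,"dy":0,"dz":0,"wx":0,"wy":0,"wz":0},{"dx":0,"dy":0,"dz":0,"wx":0,"wy":0,"wz":0},{"dx":0,"dy":0,"dz":0,"wx":0,"wy":0,"wz":0},{"dx":0,"dy":0,"dz":0,"wx":0,"wy":0,"wz":0}]' 0 30; python3 -m inch '[{"dx":0,"dy":0,"dz":-4,"wx":0,"wy":0,"wz":0},{"dx":0,"dy":0,"dz":-5,"wx":0,"wy":0,"wz":0},{"dx":0,"dy":0,"dz":-3,"wx":0,"wy":0,"wz":0},{"dx":0,"dy":0,"dz":0,"wx":0,"wy":0,"wz":0}]'
python3 - <<'E'
from h import *
delta(down(np.radians(75.75)),sc([-.048,.012],.19))
E
```

```text
t: 13.48
tcp_pos: [0.6462, -0.1073, 0.0815]
tool_rot: [0.733, 0.68, -0.003, -0.008]
force: [-0.5, 0.0, -0.0]
finger_gap: 0.599
gripper_force: 0.0
t: 13.98
tcp_pos: [0.6494, -0.109, 0.0855]
tool_rot: [0.733, 0.68, -0.001, -0.003]
force: [-0.2, 1.5, 6.5]
finger_gap: 0.269
gripper_force: 30.8
t: 14.48
tcp_pos: [0.6511, -0.1098, 0.207]
tool_rot: [0.733, 0.68, -0.0, -0.001]
force: [0.6, 0.2, -0.2]
finger_gap: 0.266
gripper_force: 30.1
shift cm [ 42.1  -32.01   1.85] turn deg [-0.1 -0.1 10. ] dist 52.9
```

```bash
python3 -m inch '[{"dx":4.3,"dy":-3.3,"dz":0,"wx":0,"wy":0,"wz":0},{"dx":4.3,"dy":-3.3,"dz":0,"wx":0,"wy":0,"wz":0},{"dx":4.3,"dy":-3.3,"dz":0,"wx":0,"wy":0,"wz":0},{"dx":4.3,"dy":-3.3,"dz":0,"wx":0,"wy":0,"wz":0},{"dx":4.3,"dy":-3.3,"dz":0,"wx":0,"wy":0,"wz":0},{"dx":4.3,"dy":-3.3,"dz":0,"wx":0,"wy":0,"wz":0},{"dx":4.3,"dy":-3.3,"dz":0,"wx":0,"wy":0,"wz":0},{"dx":4.3,"dy":-3.3,"dz":0,"wx":0,"wy":0,"wz":0},{"dx":4.3,"dy":-3.3,"dz":0,"wx":0,"wy":0,"wz":0},{"dx":4.3,"dy":-3.3,"dz":0,"wx":0,"wy":0,"wz":0}]';python3 -m inch '[{"dx":0,"dy":0,"dz":2,"wx":0,"wy":0,"wz":10},{"dx":0,"dy":0,"dz":2,"wx":0,"wy":0,"wz":0},{"dx":0,"dy":0,"dz":0,"wx":0,"wy":0,"wz":0}]'
python3 - <<'E'
from h import *
delta(down(np.radians(75.75)),sc([-.062,.02],.0915))
shot('side','s2',(100,150,260,270))
E
```

```text
t: 15.72
tcp_pos: [0.3508, 0.3449, 0.2069]
tool_rot: [0.733, 0.68, -0.003, -0.005]
force: [1.1, 0.4, -0.1]
finger_gap: 0.269
gripper_force: 30.1
t: 16.1
tcp_pos: [0.3506, 0.3435, 0.1661]
tool_rot: [0.789, 0.614, -0.005, -0.005]
force: [0.6, -0.6, -0.4]
finger_gap: 0.265
gripper_force: 30.1
shift cm [0.2  0.16 7.46] turn deg [-0.8  0.1  0. ] dist 7.5
```

View pics/s2.png

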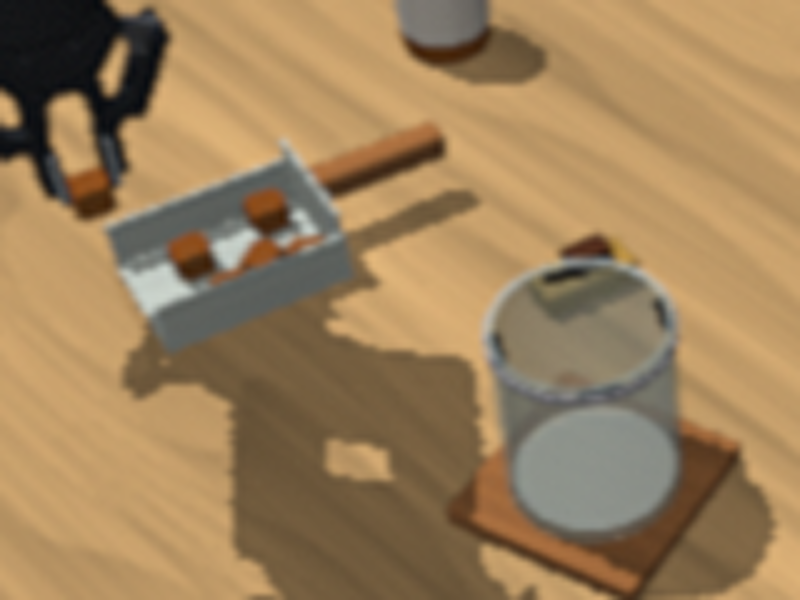

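Five lumps are in the scoop and the sixth is held at (90,190). Lower it at the mouth, push it in, release.

```bash
python3 -m inch '[{"dx":0.2,"dy":0.1,"dz":2.5,"wx":-0.8,"wy":0,"wz":0},{"dx":0,"dy":0,"dz":2.5,"wx":0,"wy":0,"wz":0},{"dx":0,"dy":0,"dz":1.8,"wx":0,"wy":0,"wz":0},{"dx":0,"dy":0,"dz":0.5,"wx":0,"wy":0,"wz":0},{"dx":0,"dy":0,"dz":0,"wx":0,"wy":0,"wz":0},{"dx":0,"dy":0.6,"dz":0,"wx":0,"wy":0,"wz":0},{"dx":0,"dy":0.6,"dz":0,"wx":0,"wy":0,"wz":0},{"dx":0,"dy":0.6,"dz":0,"wx":0,"wy":0,"wz":0},{"dx":0,"dy":0.6,"dz":0,"wx":0,"wy":0,"wz":0},{"dx":0,"dy":0,"dz":0,"wx":0,"wy":0,"wz":0}]'; python3 -m inch '[{"dx":0,"dy":0,"dz":0,"wx":0,"wy":0,"wz":0},{"dx":0,"dy":0,"dz":0,"wx":0,"wy":0,"wz":0}]' 0.4; python3 -m inch '[{"dx":0,"dy":0,"dz":-3,"wx":0,"wy":0,"wz":0},{"dx":0,"dy":0,"dz":-5,"wx":0,"wy":0,"wz":0},{"dx":0,"dy":0,"dz":-5,"wx":0,"wy":0,"wz":0},{"dx":0,"dy":0,"dz":-5,"wx":0,"wy":0,"wz":0},{"dx":0,"dy":0,"dz":0,"wx":0,"wy":0,"wz":0}]'
python3 - <<'E'
from h import *
print(pw('top',562,416,.078),pw('top',547,337,.075))
E
```

```text
t: 17.4
tcp_pos: [0.378, 0.3402, 0.0957]
tool_rot: [0.79, 0.613, 0.003, 0.001]
force: [0.5, -0.6, 3.4]
finger_gap: 0.268
gripper_force: 31.6
t: 17.65
tcp_pos: [0.3767, 0.3401, 0.0953]
tool_rot: [0.789, 0.614, 0.002, 0.001]
force: [0.1, 0.5, -0.1]
finger_gap: 0.399
gripper_force: 0.0
t: 18.27
tcp_pos: [0.3775, 0.3412, 0.2792]
tool_rot: [0.789, 0.614, 0.007, 0.002]
force: [0.1, -0.5, 0.1]
finger_gap: 0.401
gripper_force: 0.0
[ 0.39962979 -0.30637342  0.078     ] [ 0.53390062 -0.27283522  0.075     ]
```

```bash
python3 - <<'E'
from h import *
from scipy.optimize import least_squares
np.set_printoptions(precision=4,suppress=True)
t=np.linspace(0,2*np.pi,361)
def bb(cam,x,y,z,r):
    u=wp(cam,np.c_[x+r*np.cos(t),y+r*np.sin(t),0*t+z]); return np.r_[u.min(0),u.max(0)]
def fit(z,r,meas,x0):
    for cams in [list(meas),['top'],['side']]:
        q=least_squares(lambda p:np.concatenate([bb(c,*p,z,r)-meas[c] for c in cams]),x0); print(cams,q.x,q.fun)
c1=lambda u,v:np.array([160+u/3.15,230+v/3.15]); s2=lambda u,v:np.array([100+u/5,150+v/5])*S
print('jar'); fit(.134,.049,{'top':np.r_[c1(586,333),c1(777,524)],'side':np.r_[s2(483,260),s2(678,402)]},[.44,.015])
print('funnel'); fit(.08,.095,{'top':np.array([506,360,617,472.]),'side':np.array([407,436,541,552.])},[.4,-.3])
print('lid'); fit(.02,.053,{'top':np.array([501,257,557,309.]),'side':np.array([501,373,562,424.])},[.64,-.24])
E
```

```text
jar
['top', 'side'] [0.4422 0.017 ] [ 1.6847  0.9244  0.3272 -0.2636 -0.163  -0.2709 -1.0834 -2.0315]
['top'] [0.4425 0.0188] [ 0.6816  0.6211 -0.682  -0.5803]
['side'] [0.441  0.0142] [ 0.3994  0.8697 -0.4028 -0.7167]
funnel
['top', 'side'] [ 0.4025 -0.3043] [-0.152  -1.1853 -0.2811 -0.1949 -1.1798 -2.7591  0.7817  2.9486]
['top'] [ 0.4014 -0.3047] [ 0.0511 -0.5424 -0.0509  0.5022]
['side'] [ 0.4034 -0.3039] [-0.9297 -3.2779  0.9235  2.2321]
lid
['top', 'side'] [ 0.6428 -0.247 ] [ 0.935  -0.4729  0.5621  1.5812 -0.7147  0.4801  0.258  -2.3539]
['top'] [ 0.6438 -0.2455] [ 0.1929 -1.034  -0.1926  0.9968]
['side'] [ 0.6412 -0.2485] [-0.5378  1.4164  0.5319 -1.2703]
```

```bash
python3 -m inch '[{"dx":-4.7,"dy":2.42,"dz":0,"wx":0,"wy":0,"wz":0},{"dx":-4.7,"dy":2.42,"dz":0,"wx":0,"wy":0,"wz":0},{"dx":-4.7,"dy":2.42,"dz":0,"wx":0,"wy":0,"wz":0},{"dx":-4.7,"dy":2.42,"dz":0,"wx":0,"wy":0,"wz":0},{"dx":-4.7,"dy":2.42,"dz":0,"wx":0,"wy":0,"wz":0},{"dx":-4.7,"dy":2.42,"dz":0,"wx":0,"wy":0,"wz":0},{"dx":-4.7,"dy":2.42,"dz":0,"wx":0,"wy":0,"wz":0},{"dx":-4.7,"dy":2.42,"dz":0,"wx":0,"wy":0,"wz":0},{"dx":-4.7,"dy":2.42,"dz":0,"wx":0,"wy":0,"wz":0},{"dx":-4.7,"dy":2.42,"dz":0,"wx":0,"wy":0,"wz":0}]' 0.6; python3 -m inch '[{"dx":-4.7,"dy":2.42,"dz":0,"wx":0,"wy":0,"wz":0},{"dx":-4.7,"dy":2.42,"dz":0,"wx":0,"wy":0,"wz":0},{"dx":0,"dy":0,"dz":1,"wx":0,"wy":0,"wz":9},{"dx":0,"dy":0,"dz":1,"wx":0,"wy":0,"wz":9},{"dx":0,"dy":0,"dz":1,"wx":0,"wy":0,"wz":9},{"dx":0,"dy":0,"dz":1,"wx":0,"wy":0,"wz":9},{"dx":0,"dy":0,"dz":1,"wx":0,"wy":0,"wz":9},{"dx":0,"dy":0,"dz":1,"wx":0,"wy":0,"wz":9},{"dx":0,"dy":0,"dz":1,"wx":0,"wy":0,"wz":8.2},{"dx":0,"dy":0,"dz":0,"wx":0,"wy":0,"wz":0}]'
python3 - <<'E'
from h import *
delta(down(np.radians(13.5)),[.5206,-.276,.123])
E
```

```text
t: 19.52
tcp_pos: [0.4942, -0.1763, 0.2741]
tool_rot: [0.79, 0.614, 0.002, -0.0]
force: [0.6, 0.4, 0.1]
finger_gap: 0.603
gripper_force: 0.0
t: 20.78
tcp_pos: [0.5177, -0.277, 0.2035]
tool_rot: [0.993, 0.119, 0.001, -0.002]
force: [0.3, 0.1, 1.0]
finger_gap: 0.601
gripper_force: 0.0
shift cm [ 0.29 -0.    8.05] turn deg [-0.2 -0.1  0.1] dist 8.1
```

```bash
python3 -m inch '[{"dx":0.3,"dy":0,"dz":3,"wx":0,"wy":0,"wz":0},{"dx":0,"dy":0,"dz":3,"wx":0,"wy":0,"wz":0},{"dx":0,"dy":0,"dz":2,"wx":0,"wy":0,"wz":0},{"dx":0,"dy":0,"dz":0,"wx":0,"wy":0,"wz":0}]' 0.6; python3 -m inch '[{"dx":0,"dy":0,"dz":0,"wx":0,"wy":0,"wz":0},{"dx":0,"dy":0,"dz":0,"wx":0,"wy":0,"wz":0},{"dx":0,"dy":0,"dz":0,"wx":0,"wy":0,"wz":0},{"dx":0,"dy":0,"dz":0,"wx":0,"wy":0,"wz":0},{"dx":0,"dy":0,"dz":0,"wx":0,"wy":0,"wz":0},{"dx":0,"dy":0,"dz":0,"wx":0,"wy":0,"wz":0}]' 0 100
python3 - <<'E'
from h import *
shot('top','t5',(280,150,430,262)); print(sense()['finger_gap'])
E
```

```text
t: 21.28
tcp_pos: [0.5211, -0.2764, 0.1239]
tool_rot: [0.993, 0.119, 0.001, -0.002]
force: [0.2, 0.1, -0.7]
finger_gap: 0.602
gripper_force: 0.0
t: 22.02
tcp_pos: [0.5228, -0.2777, 0.1264]
tool_rot: [0.993, 0.118, 0.003, 0.001]
force: [1.7, 0.1, 5.3]
finger_gap: 0.141
gripper_force: 99.5
0.14084009702416378
```

View pics/t5.png

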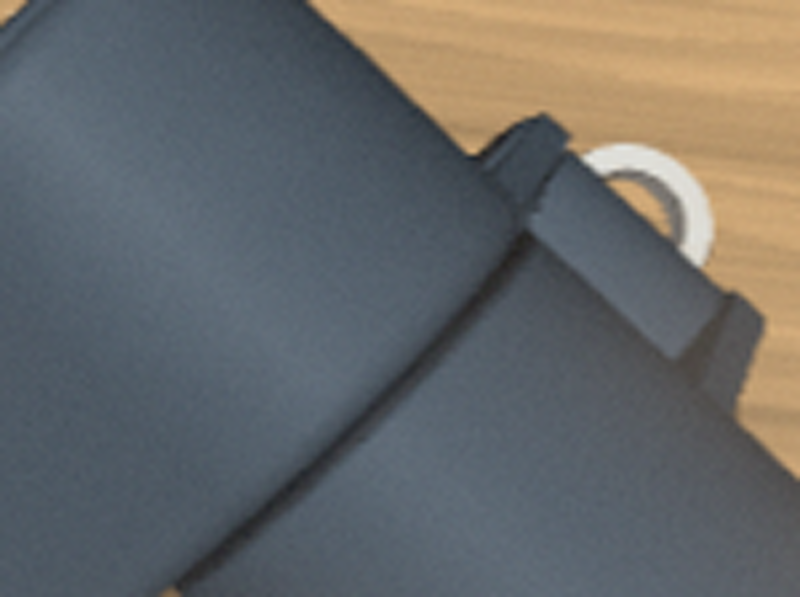

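```bash
python3 -m inch '[{"dx":0,"dy":0,"dz":-1,"wx":0,"wy":0,"wz":0},{"dx":0,"dy":0,"dz":-2,"wx":0,"wy":0,"wz":0},{"dx":0,"dy":0,"dz":-3,"wx":0,"wy":0,"wz":0},{"dx":0,"dy":0,"dz":-3,"wx":0,"wy":0,"wz":0},{"dx":0,"dy":0,"dz":-3,"wx":0,"wy":0,"wz":0},{"dx":0,"dy":0,"dz":-3,"wx":0,"wy":0,"wz":0},{"dx":0,"dy":0,"dz":-2,"wx":0,"wy":0,"wz":0},{"dx":0,"dy":0,"dz":-1,"wx":0,"wy":0,"wz":0},{"dx":0,"dy":0,"dz":0,"wx":0,"wy":0,"wz":0}]'; python3 -m inch '[{"dx":0.5,"dy":-2,"dz":0,"wx":0,"wy":0,"wz":0},{"dx":1.4,"dy":-3.8,"dz":0,"wx":0,"wy":0,"wz":0},{"dx":1.4,"dy":-3.8,"dz":0,"wx":0,"wy":0,"wz":0},{"dx":1.4,"dy":-3.8,"dz":0,"wx":0,"wy":0,"wz":0},{"dx":1.4,"dy":-3.8,"dz":0,"wx":0,"wy":0,"wz":0},{"dx":1.4,"dy":-3.8,"dz":0,"wx":0,"wy":0,"wz":0},{"dx":1.4,"dy":-3.8,"dz":0,"wx":0,"wy":0,"wz":0},{"dx":1.4,"dy":-3.7,"dz":0,"wx":0,"wy":0,"wz":0},{"dx":1.0,"dy":-2,"dz":0,"wx":0,"wy":0,"wz":0},{"dx":0,"dy":0,"dz":0,"wx":0,"wy":0,"wz":0}]'
python3 - <<'E'
from h import *
delta(down(np.radians(13.5)),[.5623,.0459,.229])
shot('side','s3',(140,130,300,250))
E
```

```text
t: 23.2
tcp_pos: [0.5211, -0.2773, 0.3059]
tool_rot: [0.993, 0.118, 0.003, 0.0]
force: [0.5, 0.9, -1.7]
finger_gap: 0.138
gripper_force: 98.7
t: 24.45
tcp_pos: [0.5586, 0.0481, 0.305]
tool_rot: [0.993, 0.12, 0.001, -0.001]
force: [0.3, 0.6, -1.5]
finger_gap: 0.142
gripper_force: 98.8
shift cm [0.29 0.31 7.6 ] turn deg [-0.  -0.1  0.2] dist 7.6
```

View pics/s3.png

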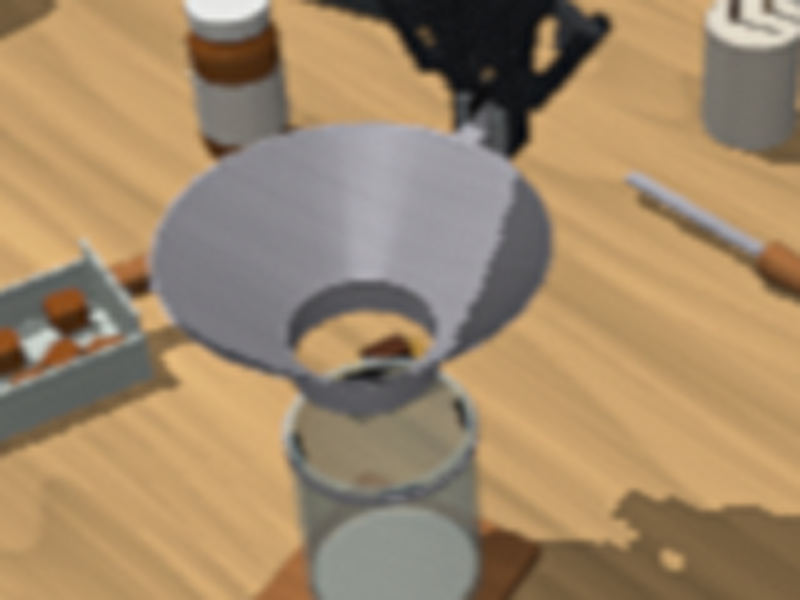

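The funnel hangs level in the grip. Its rim runs from crop (151,240) to (552,240), with the top at 123. The jar rim is at 285–478.

```bash
python3 - <<'E'
from h import *
from scipy.optimize import least_squares
np.set_printoptions(precision=4,suppress=True)
t=np.linspace(0,2*np.pi,721)
def bb(cam,x,y,z,r):
    u=wp(cam,np.c_[x+r*np.cos(t),y+r*np.sin(t),0*t+z]); return np.r_[u.min(0),u.max(0)]
f=lambda u,v:np.array([140+u/5,130+v/5])*S
T=np.array([.5586,.0481]); ax=T-.1237*np.array([np.cos(np.radians(13.7)),np.sin(np.radians(13.7))]); print('pred axis',ax)
m=np.r_[f(151,123),f(552,377)]
print('pred-meas px',bb('side',*ax,.2587,.095)-m)
q=least_squares(lambda p:(bb('side',*p,.2587,.095)-m)[:3],ax); print(q.x,q.fun)
m=np.r_[f(285,350),f(478,502)]
q=least_squares(lambda p:(bb('side',*p,.134,.049)-m)[[0,2,3]],[.44,.015]); print('jar',q.x,q.fun)
im=eyes.snapshot('top')[:,:,::-1]; cv2.imwrite('pics/t6.png',cv2.resize(im[160:310,150:350],None,fx=4,fy=4,interpolation=cv2.INTER_CUBIC))
E
```

```text
pred axis [0.4384 0.0188]
pred-meas px [-1.6458 -1.2926  0.6755  1.3171]
[0.4372 0.0164] [-1.2747 -0.3526  1.2962]
jar [0.4403 0.0127] [ 0.0553 -0.0556  0.0052]
```

```bash
python3 -m inch '[{"dx":0.3,"dy":0.34,"dz":0,"wx":0,"wy":0,"wz":0},{"dx":0,"dy":0,"dz":1.5,"wx":0,"wy":0,"wz":0},{"dx":0,"dy":0,"dz":1.5,"wx":0,"wy":0,"wz":0},{"dx":0,"dy":0,"dz":1,"wx":0,"wy":0,"wz":0},{"dx":0,"dy":0,"dz":0.5,"wx":0,"wy":0,"wz":0},{"dx":0,"dy":0,"dz":0,"wx":0,"wy":0,"wz":0}]'; python3 -m inch '[{"dx":0,"dy":0,"dz":0.5,"wx":0,"wy":0,"wz":0},{"dx":0,"dy":0,"dz":0.5,"wx":0,"wy":0,"wz":0},{"dx":0,"dy":0,"dz":0,"wx":0,"wy":0,"wz":0}]'; python3 -m inch '[{"dx":0,"dy":0,"dz":0.5,"wx":0,"wy":0,"wz":0},{"dx":0,"dy":0,"dz":0.5,"wx":0,"wy":0,"wz":0},{"dx":0,"dy":0,"dz":0,"wx":0,"wy":0,"wz":0}]'
```

```text
t: 25.3
tcp_pos: [0.5636, 0.043, 0.2606]
tool_rot: [0.993, 0.118, 0.002, -0.0]
force: [0.9, -0.3, -0.8]
finger_gap: 0.146
gripper_force: 98.7
t: 25.68
tcp_pos: [0.5637, 0.043, 0.2513]
tool_rot: [0.993, 0.118, 0.002, 0.0]
force: [-0.6, 0.9, 1.7]
finger_gap: 0.145
gripper_force: 99.3
t: 26.05
tcp_pos: [0.5657, 0.044, 0.2424]
tool_rot: [0.993, 0.116, 0.005, -0.001]
force: [2.8, 5.0, 7.0]
finger_gap: 0.147
gripper_force: 100.3
```

```bash
python3 -m inch '[{"dx":0.1,"dy":-0.2,"dz":0,"wx":0,"wy":0,"wz":0},{"dx":0,"dy":0,"dz":0,"wx":0,"wy":0,"wz":0}]'; python3 -m inch '[{"dx":0,"dy":0,"dz":0.3,"wx":0,"wy":0,"wz":0},{"dx":0,"dy":0,"dz":0.3,"wx":0,"wy":0,"wz":0},{"dx":0,"dy":0,"dz":0,"wx":0,"wy":0,"wz":0}]'
```

```text
t: 26.3
tcp_pos: [0.5653, 0.0455, 0.2421]
tool_rot: [0.993, 0.118, 0.004, -0.0]
force: [2.7, 1.7, 5.7]
finger_gap: 0.141
gripper_force: 100.0
t: 26.68
tcp_pos: [0.5669, 0.0457, 0.2367]
tool_rot: [0.993, 0.117, 0.006, -0.0]
force: [4.4, 3.9, 6.2]
finger_gap: 0.142
gripper_force: 100.5
```

```bash
python3 -m inch '[{"dx":0.2,"dy":-0.15,"dz":0.2,"wx":0,"wy":0,"wz":0},{"dx":0,"dy":0,"dz":0.3,"wx":0,"wy":0,"wz":0},{"dx":0,"dy":0,"dz":0,"wx":0,"wy":0,"wz":0}]'; python3 -m inch '[{"dx":0,"dy":0,"dz":0.3,"wx":0,"wy":0,"wz":0},{"dx":0,"dy":0,"dz":0.3,"wx":0,"wy":0,"wz":0},{"dx":0,"dy":0,"dz":0,"wx":0,"wy":0,"wz":0}]'
```

```text
t: 27.05
tcp_pos: [0.5663, 0.0475, 0.2297]
tool_rot: [0.993, 0.117, 0.003, -0.001]
force: [2.9, 3.3, -1.1]
finger_gap: 0.142
gripper_force: 99.2
t: 27.42
tcp_pos: [0.5659, 0.0472, 0.2236]
tool_rot: [0.993, 0.117, 0.002, -0.0]
force: [1.8, 2.4, -1.2]
finger_gap: 0.138
gripper_force: 99.1
```

```bash
python3 -m inch '[{"dx":0,"dy":0,"dz":0.2,"wx":0,"wy":0,"wz":0},{"dx":0,"dy":0,"dz":0.2,"wx":0,"wy":0,"wz":0},{"dx":0,"dy":0,"dz":0,"wx":0,"wy":0,"wz":0}]'; python3 - <<'E'
from h import *
shot('side','s4',(140,130,300,250))
E
```

```text
t: 27.8
tcp_pos: [0.5658, 0.0472, 0.2202]
tool_rot: [0.993, 0.118, 0.002, -0.0]
force: [1.5, 3.9, 0.4]
finger_gap: 0.142
gripper_force: 99.7
```

View pics/s4.png

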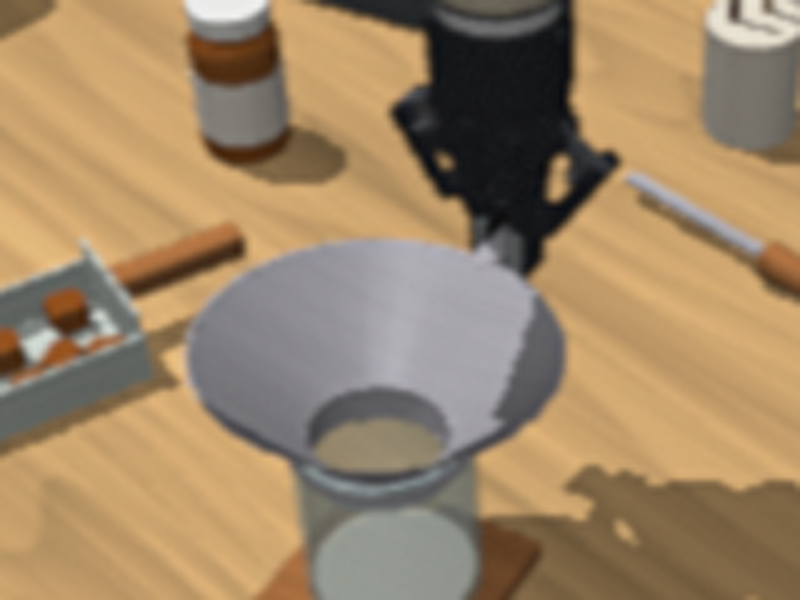

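The funnel hangs in the mouth, level and nearly seated. One last nudge, then release.

```bash
python3 -m inch '[{"dx":0,"dy":0,"dz":0.2,"wx":0,"wy":0,"wz":0},{"dx":0,"dy":0,"dz":0.1,"wx":0,"wy":0,"wz":0},{"dx":0,"dy":0,"dz":0,"wx":0,"wy":0,"wz":0}]'; python3 -m inch '[{"dx":0,"dy":0,"dz":0,"wx":0,"wy":0,"wz":0},{"dx":0,"dy":0,"dz":0,"wx":0,"wy":0,"wz":0},{"dx":0,"dy":0,"dz":0,"wx":0,"wy":0,"wz":0},{"dx":0,"dy":0,"dz":0,"wx":0,"wy":0,"wz":0}]' 0.5 30;  python3 -m inch '[{"dx":0,"dy":0,"dz":-2,"wx":0,"wy":0,"wz":0},{"dx":0,"dy":0,"dz":-4,"wx":0,"wy":0,"wz":0},{"dx":0,"dy":0,"dz":-4,"wx":0,"wy":0,"wz":0},{"dx":0,"dy":0,"dz":0,"wx":0,"wy":0,"wz":0}]'
python3 - <<'E'
from h import *
np.set_printoptions(precision=4,suppress=True)
delta(down(np.radians(-14.25)),sc([.105,0],.2))
t=np.linspace(0,2*np.pi,721)
T=sense()
# amber lumps + grey rim check, scoop wood etc: amber blobs in top picture
im=eyes.snapshot('top'); h=cv2.cvtColor(im,cv2.COLOR_RGB2HSV)
cv2.imwrite('pics/t7.png',im[:,:,::-1])
m=cv2.inRange(h,(5,150,60),(14,255,255))
n,_,st,c=cv2.connectedComponentsWithStats(m)
for i in range(1,n):
    if st[i,4]>12: print(st[i],c[i].round(1),pw('top',*c[i],.014,s=1)[:2])
E
```

```text
t: 28.22
tcp_pos: [0.5662, 0.0473, 0.2184]
tool_rot: [0.993, 0.118, 0.003, -0.0]
force: [0.7, 5.4, 9.0]
finger_gap: 0.144
gripper_force: 101.0
t: 28.72
tcp_pos: [0.5658, 0.0469, 0.2169]
tool_rot: [0.993, 0.118, 0.002, 0.0]
force: [-0.2, 1.0, 0.4]
finger_gap: 0.498
gripper_force: 0.0
t: 29.22
tcp_pos: [0.5672, 0.0468, 0.3206]
tool_rot: [0.993, 0.118, 0.006, 0.001]
force: [0.8, 0.6, -0.0]
finger_gap: 0.501
gripper_force: 0.0
shift cm [ -0.28 -24.54  11.97] turn deg [ 0.  -0.7 27.8] dist 27.3
[110 139  19  19  93] [121.  151.2] [0.6602 0.4187]
[131 219   8   7  32] [133.8 221.8] [0.4517 0.3396]
```

```bash
python3 -m inch '[{"dx":0,"dy":-4.9,"dz":0,"wx":0,"wy":0,"wz":0},{"dx":0,"dy":-4.9,"dz":0,"wx":0,"wy":0,"wz":0},{"dx":0,"dy":-4.9,"dz":0,"wx":0,"wy":0,"wz":0},{"dx":0,"dy":-4.9,"dz":0,"wx":0,"wy":0,"wz":0},{"dx":-0.3,"dy":-4.9,"dz":1,"wx":0,"wy":0,"wz":0},{"dx":0,"dy":0,"dz":3.5,"wx":0,"wy":0,"wz":9.3},{"dx":0,"dy":0,"dz":3.5,"wx":0,"wy":0,"wz":9.3},{"dx":0,"dy":0,"dz":3.5,"wx":0,"wy":0,"wz":9.2},{"dx":0,"dy":0,"dz":0,"wx":0,"wy":0,"wz":0}]' 0.6
python3 - <<'E'
from h import *
delta(down(np.radians(-14.25)),sc([.105,0],.097))
im=eyes.snapshot('top'); cv2.imwrite('pics/t8.png',im[:,:,::-1])
im2=eyes.snapshot('side')
a=cv2.resize(im[180:290,90:310],(800,400),interpolation=cv2.INTER_CUBIC)[:, :400]
A=cv2.resize(im[180:300,90:210],(400,400),interpolation=cv2.INTER_CUBIC); B=cv2.resize(im2[130:290,110:270],(400,400),interpolation=cv2.INTER_CUBIC)
cv2.imwrite('pics/m1.png',np.hstack([A,B])[:,:,::-1])
E
```

```text
t: 30.4
tcp_pos: [0.5032, 0.2836, 0.198]
tool_rot: [0.992, -0.123, -0.002, 0.002]
force: [-0.9, -0.4, 0.3]
finger_gap: 0.599
gripper_force: 0.0
shift cm [ 0.53 -0.27 10.1 ] turn deg [0.2 0.2 0.1] dist 10.1
```

View pics/m1.png

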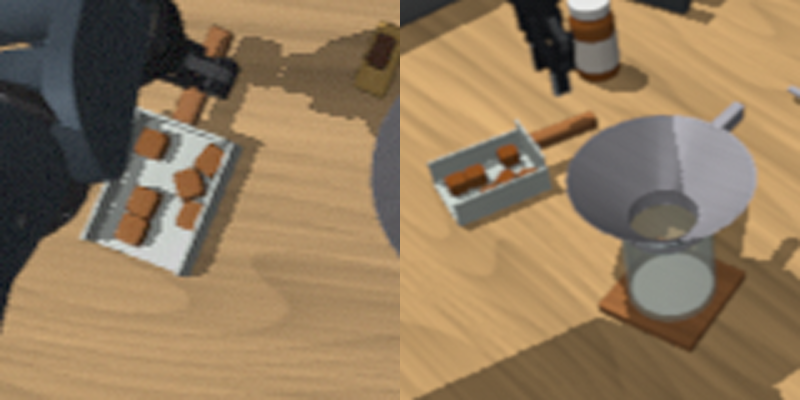

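All six lumps are in the scoop, which hasn't moved, and the funnel hangs level in the jar. Grasp the scoop handle.

```bash
python3 -m inch '[{"dx":0.5,"dy":-0.25,"dz":3,"wx":0,"wy":0,"wz":0},{"dx":0,"dy":0,"dz":3,"wx":0,"wy":0,"wz":0},{"dx":0,"dy":0,"dz":3,"wx":0,"wy":0,"wz":0},{"dx":0,"dy":0,"dz":1,"wx":0,"wy":0,"wz":0},{"dx":0,"dy":0,"dz":0,"wx":0,"wy":0,"wz":0}]' 0.6 60; python3 -m inch '[{"dx":0,"dy":0,"dz":0,"wx":0,"wy":0,"wz":0},{"dx":0,"dy":0,"dz":0,"wx":0,"wy":0,"wz":0},{"dx":0,"dy":0,"dz":0,"wx":0,"wy":0,"wz":0},{"dx":0,"dy":0,"dz":0,"wx":0,"wy":0,"wz":0},{"dx":0,"dy":0,"dz":0,"wx":0,"wy":0,"wz":0},{"dx":0,"dy":0,"dz":0,"wx":0,"wy":0,"wz":0}]' 0 60;python3 -m inch '[{"dx":0,"dy":0,"dz":0,"wx":0,"wy":0,"wz":0},{"dx":0,"dy":0,"dz":0,"wx":0,"wy":0,"wz":0}]' 0 115
```

```text
t: 31.12
tcp_pos: [0.5124, 0.286, 0.1027]
tool_rot: [0.992, -0.124, 0.003, -0.001]
force: [0.2, 0.2, 0.0]
finger_gap: 0.6
gripper_force: 0.0
t: 31.88
tcp_pos: [0.5131, 0.2862, 0.1033]
tool_rot: [0.992, -0.124, 0.004, -0.001]
force: [1.4, 0.5, 6.0]
finger_gap: 0.22
gripper_force: 60.2
t: 32.12
tcp_pos: [0.5131, 0.2862, 0.1035]
tool_rot: [0.992, -0.124, 0.004, -0.001]
force: [0.9, 0.5, 7.2]
finger_gap: 0.205
gripper_force: 112.3
```

```bash
python3 -m inch '[{"dx":0,"dy":0,"dz":-0.5,"wx":0,"wy":0,"wz":0},{"dx":0,"dy":0,"dz":-1,"wx":0,"wy":-2,"wz":0},{"dx":0,"dy":0,"dz":-1.5,"wx":0,"wy":-4,"wz":0},{"dx":0,"dy":0,"dz":-1.5,"wx":0,"wy":-4,"wz":0},{"dx":0,"dy":0,"dz":-1.5,"wx":0,"wy":-4,"wz":0},{"dx":0,"dy":0,"dz":-2,"wx":0,"wy":-2,"wz":0},{"dx":0,"dy":0,"dz":-3,"wx":0,"wy":0,"wz":0},{"dx":0,"dy":0,"dz":-4,"wx":0,"wy":0,"wz":0},{"dx":0,"dy":0,"dz":-4,"wx":0,"wy":0,"wz":0},{"dx":0,"dy":0,"dz":-4,"wx":0,"wy":0,"wz":0}]'; python3 -m inch '[{"dx":0,"dy":0,"dz":-4,"wx":0,"wy":0,"wz":0},{"dx":0,"dy":0,"dz":-3,"wx":0,"wy":0,"wz":0},{"dx":0,"dy":0,"dz":-1,"wx":0,"wy":0,"wz":0},{"dx":0,"dy":0,"dz":0,"wx":0,"wy":0,"wz":0}]'
python3 - <<'E'
from h import *
print(sense()['q'])
def pour(th,yaw,mouth):
    Rt=down(np.radians(yaw))*R.from_euler('y',th,degrees=True)
    P=np.array(mouth)-Rt.apply([-.169,0,.1005]); print(P.round(4)); delta(Rt,P)
pour(-16,0,[.46,.017,.30])
shot('side','s5',(80,60,280,210))
E
```

```text
t: 33.38
tcp_pos: [0.5597, 0.2727, 0.3257]
tool_rot: [0.983, -0.123, -0.136, -0.017]
force: [0.9, -0.1, -3.3]
finger_gap: 0.205
gripper_force: 112.6
t: 33.88
tcp_pos: [0.5807, 0.2675, 0.4018]
tool_rot: [0.983, -0.123, -0.136, -0.018]
force: [-1.1, 0.1, -2.6]
finger_gap: 0.205
gripper_force: 112.6
[0.21347448 0.54230639 1.14915882 0.12363076 1.69631143 2.03361008]
[0.6502 0.017  0.35  ]
shift cm [13.82 22.57  1.44] turn deg [ -4.   -0.2 -13.7] dist 26.5
```

View pics/s5.png

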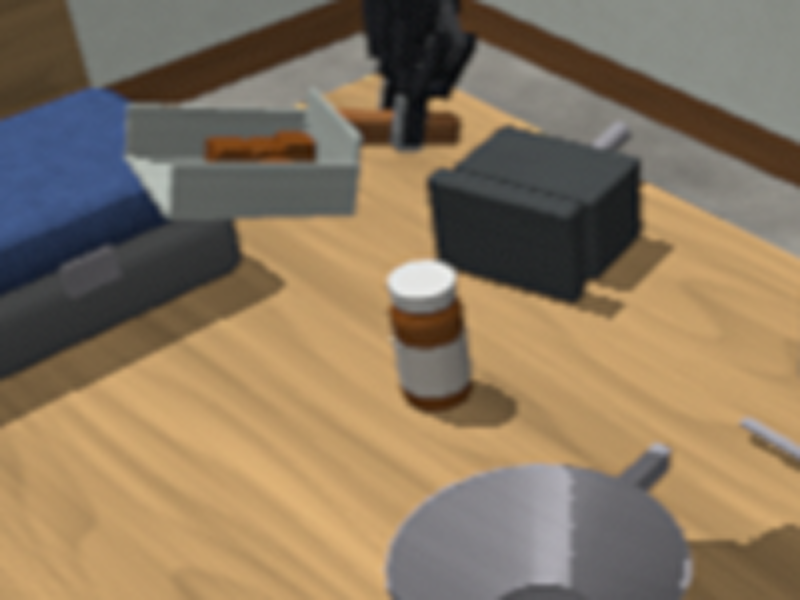

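The lumps slid to the back of the tilted-back scoop, so they're secure. Move over the funnel.

```bash
python3 -m inch '[{"dx":1.3,"dy":2.3,"dz":0.1,"wx":0,"wy":0,"wz":0},{"dx":2.5,"dy":4,"dz":0.3,"wx":0,"wy":0,"wz":0},{"dx":2.5,"dy":4,"dz":0.3,"wx":0,"wy":0,"wz":0},{"dx":2.5,"dy":4,"dz":0.3,"wx":0,"wy":0,"wz":0},{"dx":2.5,"dy":4,"dz":0.3,"wx":0,"wy":0,"wz":0},{"dx":1.5,"dy":2.6,"dz":0.1,"wx":0,"wy":0,"wz":0},{"dx":1.0,"dy":1.6,"dz":0,"wx":-2,"wy":0,"wz":-6.9},{"dx":0,"dy":0,"dz":0,"wx":-2,"wy":0,"wz":-6.8},{"dx":0,"dy":0,"dz":0,"wx":0,"wy":0,"wz":0}]'
python3 - <<'E'
from h import *
def pour(th,yaw,mouth):
    Rt=down(np.radians(yaw))*R.from_euler('y',th,degrees=True)
    P=np.array(mouth)-Rt.apply([-.169,0,.1005]); print(th,mouth,P.round(4)); delta(Rt,P)
pour(-16,0,[.46,.017,.30])
pour(0,0,[.46,.017,.22])
pour(45,0,[.455,.017,.20])
E
```

```text
t: 35.05
tcp_pos: [0.6498, 0.0184, 0.349]
tool_rot: [0.99, -0.001, -0.139, -0.0]
force: [0.8, 0.1, -2.3]
finger_gap: 0.205
gripper_force: 112.8
-16 [0.46, 0.017, 0.3] [0.6502 0.017  0.35  ]
shift cm [ 0.01  0.14 -0.1 ] turn deg [-0.1 -0.1 -0.1] dist 0.2
0 [0.46, 0.017, 0.22] [0.629  0.017  0.3205]
shift cm [-1.22  0.15  3.32] turn deg [-0.1 15.9 -0.1] dist 3.5
45 [0.455, 0.017, 0.2] [0.5034 0.017  0.3906]
shift cm [-15.21   0.16   0.03] turn deg [-0.  60.9 -0.1] dist 15.2
```

```bash
python3 -m inch '[{"dx":-0.74,"dy":0.14,"dz":-1.16,"wx":0,"wy":4,"wz":0},{"dx":-0.74,"dy":0,"dz":-1.16,"wx":0,"wy":4,"wz":0},{"dx":-0.74,"dy":0,"dz":-1.16,"wx":0,"wy":4,"wz":0},{"dx":0.5,"dy":0,"dz":1.5,"wx":0,"wy":0,"wz":0},{"dx":0.5,"dy":0,"dz":3,"wx":0,"wy":0,"wz":0},{"dx":0.5,"dy":0,"dz":3,"wx":0,"wy":0,"wz":0},{"dx":0,"dy":0,"dz":1.5,"wx":0,"wy":0,"wz":0},{"dx":-0.74,"dy":0,"dz":-1.16,"wx":0,"wy":4,"wz":0},{"dx":0,"dy":0,"dz":0,"wx":0,"wy":0,"wz":0}]'
cat >> h.py <<'E'
def mouth():
    s=sense(); Rc=R.from_quat(s['tool_rot']); print('mouth',(s['tcp_pos']+Rc.apply([-.169,0,.1005])).round(4),'tilt',np.degrees(np.arcsin(Rc.apply([1,0,0])[2])).round(1),'q',s['q'].round(2))
E
python3 - <<'E'
from h import *
mouth(); delta(down(0),[.644,.017,.3055])
E
```

```text
t: 36.17
tcp_pos: [0.638, 0.0167, 0.3109]
tool_rot: [1.0, -0.0, 0.002, 0.0]
force: [-0.0, -0.6, -1.5]
finger_gap: 0.205
gripper_force: 112.8
mouth [0.4694 0.0167 0.2098] tilt 0.2 q [-0.15  0.54  1.39  0.    1.21  1.42]
shift cm [ 0.6  -0.03  0.54] turn deg [ 0.  -0.2 -0. ] dist 0.8
```

```bash
python3 -m inch '[{"dx":-0.74,"dy":0,"dz":-0.9,"wx":0,"wy":4,"wz":0},{"dx":-0.74,"dy":0,"dz":-0.9,"wx":0,"wy":4,"wz":0},{"dx":-0.74,"dy":0,"dz":-1.16,"wx":0,"wy":4,"wz":0},{"dx":-0.36,"dy":0,"dz":-0.58,"wx":0,"wy":2,"wz":0},{"dx":0,"dy":0,"dz":0,"wx":0,"wy":0,"wz":0},{"dx":-0.36,"dy":0,"dz":-0.58,"wx":0,"wy":2,"wz":0},{"dx":0,"dy":0,"dz":0,"wx":0,"wy":0,"wz":0},{"dx":0,"dy":0,"dz":0,"wx":0,"wy":0,"wz":0},{"dx":-0.36,"dy":0,"dz":-0.58,"wx":0,"wy":2,"wz":0},{"dx":0,"dy":0,"dz":0,"wx":0,"wy":0,"wz":0}]'; python3 -m inch '[{"dx":0,"dy":0,"dz":0,"wx":0,"wy":0,"wz":0},{"dx":-0.36,"dy":0,"dz":-0.58,"wx":0,"wy":2,"wz":0},{"dx":0,"dy":0,"dz":0,"wx":0,"wy":0,"wz":0},{"dx":0,"dy":0,"dz":0,"wx":0,"wy":0,"wz":0},{"dx":-0.36,"dy":0,"dz":-0.58,"wx":0,"wy":2,"wz":0},{"dx":0,"dy":0,"dz":0,"wx":0,"wy":0,"wz":0},{"dx":0,"dy":0,"dz":0,"wx":0,"wy":0,"wz":0},{"dx":-0.36,"dy":0,"dz":-0.58,"wx":0,"wy":2,"wz":0},{"dx":0,"dy":0,"dz":0,"wx":0,"wy":0,"wz":0},{"dx":0,"dy":0,"dz":0,"wx":0,"wy":0,"wz":0}]'
cat >> h.py <<'E'
def amber():
    for cam in ('top','side'):
        im=eyes.snapshot(cam); h=cv2.cvtColor(im,cv2.COLOR_RGB2HSV)
        cv2.imwrite(f"pics/a_{cam}_{sense()['t']:.1f}.png",im[:,:,::-1])
        m=cv2.inRange(h,(4,140,70),(15,255,255)); n,_,st,c=cv2.connectedComponentsWithStats(m)
        print(cam,[(tuple(c[i].round().astype(int).tolist()),int(st[i,4])) for i in range(1,n) if st[i,4]>8])
E
python3 - <<'E'
from h import *
mouth(); amber()
E
```

```text
t: 37.42
tcp_pos: [0.5992, 0.0165, 0.3529]
tool_rot: [0.987, -0.0, 0.158, 0.0]
force: [1.0, 0.3, -2.6]
finger_gap: 0.205
gripper_force: 112.9
t: 38.67
tcp_pos: [0.5835, 0.0164, 0.3656]
tool_rot: [0.978, -0.0, 0.21, 0.0]
force: [1.2, 0.4, -1.7]
finger_gap: 0.209
gripper_force: 112.9
mouth [0.4707 0.0163 0.2045] tilt 24.3 q [-0.19  0.29  1.71  0.12  0.73  1.3 ]
top [((369, 109), 4344), ((266, 125), 201), ((251, 138), 44), ((120, 151), 100), ((332, 166), 11), ((345, 174), 49), ((330, 180), 12), ((323, 184), 12), ((336, 186), 13), ((202, 196), 9), ((487, 373), 9), ((500, 379), 75), ((494, 382), 13)]
side [((209, 71), 53), ((396, 154), 2777), ((254, 137), 96), ((186, 141), 118), ((187, 161), 28), ((420, 234), 5092), ((307, 189), 220), ((219, 254), 559), ((339, 254), 791)]
```

```bash
python3 -m inch '[{"dx":-0.74,"dy":0,"dz":-1.16,"wx":0,"wy":4,"wz":0},{"dx":0,"dy":0,"dz":0,"wx":0,"wy":0,"wz":0},{"dx":0,"dy":0,"dz":0,"wx":0,"wy":0,"wz":0},{"dx":-0.74,"dy":0,"dz":-1.16,"wx":0,"wy":4,"wz":0},{"dx":0,"dy":0,"dz":0,"wx":0,"wy":0,"wz":0},{"dx":0,"dy":0,"dz":0,"wx":0,"wy":0,"wz":0},{"dx":-0.74,"dy":0,"dz":-1.16,"wx":0,"wy":4,"wz":0},{"dx":0,"dy":0,"dz":0,"wx":0,"wy":0,"wz":0},{"dx":-0.74,"dy":0,"dz":-1.16,"wx":0,"wy":4,"wz":0},{"dx":-0.74,"dy":0,"dz":-1.16,"wx":0,"wy":4,"wz":0}]'; python3 -m inch '[{"dx":-0.74,"dy":0,"dz":-1.16,"wx":0,"wy":4,"wz":0},{"dx":0,"dy":0,"dz":0,"wx":0,"wy":0,"wz":0},{"dx":0,"dy":0,"dz":0,"wx":0,"wy":0,"wz":0},{"dx":0,"dy":0,"dz":0,"wx":0,"wy":0,"wz":0}]'
python3 - <<'E'
from h import *
mouth()
a=eyes.snapshot('side');b=eyes.snapshot('top')
A=cv2.resize(a[110:290,130:310],(400,400),interpolation=cv2.INTER_CUBIC); B=cv2.resize(b[170:290,180:300],(400,400),interpolation=cv2.INTER_CUBIC)
cv2.imwrite('pics/m2.png',np.hstack([A,B])[:,:,::-1])
# amber-ness inside jar body region of side view, before (a_side) vs now
import glob
def cnt(im,box): 
    x0,y0,x1,y1=box; h=cv2.cvtColor(im[y0:y1,x0:x1],cv2.COLOR_RGB2HSV); return int((cv2.inRange(h,(4,130,60),(16,255,255))>0).sum())
print('jar px now',cnt(a,(202,222,234,252)))
old=cv2.imread('pics/side0.png'); old=cv2.resize(old,(512,384))[:,:,::-1]; print('jar px at start',cnt(np.ascontiguousarray(old),(202,222,234,252)))
for f in sorted(glob.glob('pics/a_side*')): print(f,cnt(np.ascontiguousarray(cv2.imread(f)[:,:,::-1]),(202,222,234,252)))
E
```

```text
t: 40.02
tcp_pos: [0.5222, 0.0164, 0.3952]
tool_rot: [0.926, 0.0, 0.378, 0.0]
force: [0.2, 0.1, -2.2]
finger_gap: 0.207
gripper_force: 113.0
t: 40.52
tcp_pos: [0.5109, 0.0169, 0.3979]
tool_rot: [0.914, 0.001, 0.405, -0.001]
force: [0.9, -0.1, -2.2]
finger_gap: 0.204
gripper_force: 113.0
mouth [0.4718 0.0169 0.2052] tilt 47.8 q [-0.28  0.11  2.05  0.88  0.27  0.52]
jar px now 1
jar px at start 1
pics/a_side_38.8.png 1
```

```bash
python3 - <<'E'
from h import *
old=cv2.resize(cv2.imread('pics/s4.png')[:,:,::-1],(160,120),interpolation=cv2.INTER_AREA).astype(int)  # offset 140,130
a=eyes.snapshot('side').astype(int)[130:250,140:300]
f=lambda im:im[...,0]-im[...,2]   # red-blue: amber high
print('r-b at jar rows 222..250, cols 200..238 (old / now)')
for r in range(225-130,250-130,3): print(r+130,f(old)[r,60:98:3],'|',f(a)[r,60:98:3])
print('funnel interior rows 180..225 now / old')
for r in range(182-130,228-130,4): print(r+130,f(old)[r,40:112:5],'|',f(a)[r,40:112:5])
E
```

```text
r-b at jar rows 222..250, cols 200..238 (old / now)
225 [  6 -10  -7  -2   0   0  -1  -5  -9  -8   2  13  76] | [-1 -4 -4 10 27 30 19  1 -5 -4  0 14 74]
228 [25  7 -4 -6 -8 -9 -7 -5 -4  4 12 11 79] | [24  7 -4 -5 -6 -8 -6 -6 -2  8 10 12 78]
231 [32 14 12  3 -2 -3 -3  3 11 13  8 13 78] | [30 14 13  7  5  5  3  5 15 44 45 14 76]
234 [37 11 13 11  7  2  1  1  0  2  2  6 49] | [36 10 12 29 42 45 17  0 14 43 46 31 49]
237 [59 13  9  2  3  2  3  3  2  3  1  3 39] | [57 32 40 44 28 20 11  2  6 26 22 17 39]
240 [74  6  2  3  2  3  2  2  2  3  2  3 36] | [70 28 42 44 36 14  9 39 41 15 17 11 33]
243 [90  4  2  3  3  2  2  2  2  2  2  3 37] | [86 19 24 31 21 22 26 46 45 15  1  3 37]
246 [95  6  3  3  3  3  4  2  3  2  2  3 44] | [94 12 20 24 25 44 32 28 16 11  2  2 43]
249 [103  21   1   2   2   3   2   3   2   3   2  17  63] | [101  20   2  17  26  33  16  19  16   6   1  17  62]
funnel interior rows 180..225 now / old
182 [42 65 84  2 -5 -4 -4 -4 -5 -5 -5 -6 -3 -7 88] | [91 87 26 -5 -3 -3 -4  0 -1 -1  0  0 -1 87 85]
186 [95 57 -6 -4 -4 -5 -4 -4 -5 -5 -5 -5 -4 26 86] | [92 18 -3 -3 -4 -4 -5 -5
[... 322 characters left out ...]

202 [-3 -2 -3 -4 -5 -5 -5 -6 -5 -4 -5 -4 -5 -2 -4] | [-3 -4 -4 -3 -4 -4 -4 -5 -5 -4 -4 -2 -3 -2 -5]
206 [-5 -3 -3 -4 -4 -4 -4 -4 -5 -5 -5 -4 -3 -2 -5] | [-3 -3 -3 -4 -3 -4 -4 -2 -3 -4 -3 -3 -3 -3  6]
210 [33 -4 -4 -4 -3 -3 -3 -2 -2 -3 -5 -4 -2 -3 72] | [-5 -3 -4 -4 -3 -2 -4 -3 -4 -3 -2 -2 -2 -3 72]
214 [98 -2 -3 -3 -4 -3 20 32 23 -3 -5 -3 -3 38 94] | [29 -2 -3 -3 -3  5 35 34 33 19 -5 -5 -3  3 92]
218 [98 97 21 -5 -3 40 39 38 36 34 -5 -4 49 96 99] | [97  7 -3 -5 -4 40 39 36 35 32 -4 -4 -8 94 97]
222 [95 98 97 98 -4 29 43 40 41 29 -2 69 97 91 94] | [92 97 32 -4 -3 35 40 37 39 19 -5 22 97 89 91]
226 [99 95 97 97 15 -9 -7 -5 -7 -8  8 52 89 96 91] | [96 92 94 95  8 -4 -3  0 -5 -5  7 51 86 94 89]
```

Amber blobs now show in the jar, and the funnel interior and slope are clear. Level the scoop and carry it back.

```bash
python3 -m inch '[{"dx":0,"dy":0,"dz":-2,"wx":0,"wy":-6,"wz":0},{"dx":0,"dy":0,"dz":-1,"wx":0,"wy":-7,"wz":0},{"dx":0,"dy":0,"dz":0,"wx":0,"wy":-7,"wz":0},{"dx":0,"dy":0,"dz":0,"wx":0,"wy":-7,"wz":0},{"dx":0,"dy":0,"dz":0,"wx":0,"wy":-7,"wz":0},{"dx":0,"dy":0,"dz":0,"wx":0,"wy":-7,"wz":0},{"dx":0,"dy":0,"dz":0,"wx":0,"wy":-6.8,"wz":0},{"dx":0,"dy":0,"dz":0,"wx":0,"wy":0,"wz":0}]'
python3 - <<'E'
from h import *
mouth(); delta(down(np.radians(-14)),[.52,.29,.1035])
E
```

```text
t: 41.68
tcp_pos: [0.496, 0.0196, 0.4141]
tool_rot: [1.0, 0.007, 0.021, -0.004]
force: [-0.2, 0.3, -2.9]
finger_gap: 0.205
gripper_force: 112.9
mouth [0.3314 0.0183 0.3066] tilt 2.4 q [-0.19  0.21  1.62  0.02  1.27  1.36]
shift cm [  1.44 -26.74  31.37] turn deg [-0.8 -2.3 14.8] dist 41.2
```

```bash
python3 -m inch '[{"dx":0.2,"dy":-3,"dz":0,"wx":-0.8,"wy":-2.3,"wz":0},{"dx":0.2,"dy":-5,"dz":0,"wx":0,"wy":0,"wz":0},{"dx":0.2,"dy":-5,"dz":0,"wx":0,"wy":0,"wz":0},{"dx":0.2,"dy":-5,"dz":0,"wx":0,"wy":0,"wz":0},{"dx":0.2,"dy":-5,"dz":1,"wx":0,"wy":0,"wz":0},{"dx":0.2,"dy":-3.7,"dz":2,"wx":0,"wy":0,"wz":0},{"dx":0,"dy":0,"dz":4,"wx":0,"wy":0,"wz":7.4},{"dx":0,"dy":0,"dz":4,"wx":0,"wy":0,"wz":7.4},{"dx":0,"dy":0,"dz":4,"wx":0,"wy":0,"wz":0},{"dx":0,"dy":0,"dz":0,"wx":0,"wy":0,"wz":0}]'; python3 -m inch '[{"dx":0,"dy":0,"dz":4,"wx":0,"wy":0,"wz":0},{"dx":0,"dy":0,"dz":4,"wx":0,"wy":0,"wz":0},{"dx":0,"dy":0,"dz":3,"wx":0,"wy":0,"wz":0},{"dx":0,"dy":0,"dz":0,"wx":0,"wy":0,"wz":0}]'
python3 - <<'E'
from h import *
delta(down(np.radians(-14)),[.52,.29,.1035]); mouth()
E
```

```text
t: 42.92
tcp_pos: [0.5005, 0.2854, 0.2605]
tool_rot: [0.992, -0.122, -0.003, 0.004]
force: [0.1, 0.2, -2.3]
finger_gap: 0.209
gripper_force: 112.9
t: 43.42
tcp_pos: [0.5025, 0.2856, 0.1532]
tool_rot: [0.992, -0.122, -0.0, 0.003]
force: [0.1, 0.2, -2.2]
finger_gap: 0.205
gripper_force: 112.9
shift cm [ 1.59 -0.88  4.97] turn deg [ 0.3  0.  -0.1] dist 5.3
mouth [0.3384 0.3261 0.0528] tilt -0.0 q [ 0.33  0.68  1.67 -0.01  0.8   2.15]
```

```bash
python3 -m inch '[{"dx":0.8,"dy":-0.3,"dz":1.5,"wx":0,"wy":0,"wz":0},{"dx":0.8,"dy":-0.3,"dz":1.5,"wx":0,"wy":0,"wz":0},{"dx":0,"dy":0,"dz":1,"wx":0,"wy":0,"wz":0},{"dx":0,"dy":0,"dz":0.5,"wx":0,"wy":0,"wz":0},{"dx":0,"dy":0,"dz":0.2,"wx":0,"wy":0,"wz":0},{"dx":0,"dy":0,"dz":0,"wx":0,"wy":0,"wz":0}]'; python3 -m inch '[{"dx":0,"dy":0,"dz":0.2,"wx":0,"wy":0,"wz":0},{"dx":0,"dy":0,"dz":0,"wx":0,"wy":0,"wz":0}]'
```

```text
t: 44.18
tcp_pos: [0.5194, 0.2875, 0.1063]
tool_rot: [0.993, -0.122, -0.0, 0.002]
force: [-0.5, 0.2, -1.9]
finger_gap: 0.21
gripper_force: 113.1
t: 44.42
tcp_pos: [0.5195, 0.2874, 0.1044]
tool_rot: [0.993, -0.122, 0.0, 0.002]
force: [-0.2, 0.2, -2.6]
finger_gap: 0.206
gripper_force: 113.1
```

```bash
python3 -m inch '[{"dx":0,"dy":0,"dz":0.2,"wx":0,"wy":0,"wz":0},{"dx":0,"dy":0,"dz":0.1,"wx":0,"wy":0,"wz":0},{"dx":0,"dy":0,"dz":0,"wx":0,"wy":0,"wz":0}]'; python3 -m inch '[{"dx":0,"dy":0,"dz":0,"wx":0,"wy":0,"wz":0},{"dx":0,"dy":0,"dz":0,"wx":0,"wy":0,"wz":0},{"dx":0,"dy":0,"dz":0,"wx":0,"wy":0,"wz":0},{"dx":0,"dy":0,"dz":0,"wx":0,"wy":0,"wz":0}]' 0.5 30; python3 -m inch '[{"dx":0,"dy":0,"dz":-3,"wx":0,"wy":0,"wz":0},{"dx":0,"dy":0,"dz":-5,"wx":0,"wy":0,"wz":0},{"dx":0,"dy":0,"dz":-5,"wx":0,"wy":0,"wz":0},{"dx":0,"dy":0,"dz":-5,"wx":0,"wy":0,"wz":0},{"dx":0,"dy":0,"dz":-4,"wx":0,"wy":0,"wz":0},{"dx":0,"dy":0,"dz":0,"wx":0,"wy":0,"wz":0}]'
python3 - <<'E'
from h import *
delta(down(np.radians(13.5)),[.5658,.0470,.217])
E
```

```text
t: 44.8
tcp_pos: [0.5201, 0.2873, 0.1031]
tool_rot: [0.992, -0.122, 0.001, 0.002]
force: [-0.3, -1.4, 9.2]
finger_gap: 0.201
gripper_force: 114.8
t: 45.3
tcp_pos: [0.5194, 0.2874, 0.1011]
tool_rot: [0.992, -0.122, -0.0, 0.003]
force: [0.1, 0.5, -0.1]
finger_gap: 0.502
gripper_force: 0.0
t: 46.05
tcp_pos: [0.5211, 0.2891, 0.3252]
tool_rot: [0.993, -0.122, 0.004, 0.001]
force: [0.1, -0.5, -0.3]
finger_gap: 0.5
gripper_force: 0.0
shift cm [10.12 22.4  10.91] turn deg [  0.1  -0.4 -27.5] dist 26.9
```

```bash
python3 -m inch '[{"dx":2,"dy":4.5,"dz":0,"wx":0,"wy":0,"wz":0},{"dx":2,"dy":4.5,"dz":0,"wx":0,"wy":0,"wz":0},{"dx":2,"dy":4.5,"dz":0,"wx":0,"wy":0,"wz":0},{"dx":2,"dy":4.5,"dz":0,"wx":0,"wy":0,"wz":0},{"dx":2.1,"dy":4.4,"dz":0,"wx":0,"wy":0,"wz":0},{"dx":0,"dy":0,"dz":0,"wx":0,"wy":0,"wz":-9.2},{"dx":0,"dy":0,"dz":0,"wx":0,"wy":0,"wz":-9.2},{"dx":0,"dy":0,"dz":0,"wx":0,"wy":0,"wz":-9.1},{"dx":0,"dy":0,"dz":0,"wx":0,"wy":0,"wz":0}]' 0.6
python3 - <<'E'
from h import *
delta(down(np.radians(13.5)),[.5658,.0470,.219])
b=eyes.snapshot('top'); a=eyes.snapshot('side')
A=cv2.resize(a[120:280,130:290],(400,400),interpolation=cv2.INTER_CUBIC); B=cv2.resize(b[170:290,90:210],(400,400),interpolation=cv2.INTER_CUBIC)
cv2.imwrite('pics/m3.png',np.hstack([A,B])[:,:,::-1])
# funnel handle end: grey bar against wood, and lumps in scoop (amber in scoop region of top)
h=cv2.cvtColor(b,cv2.COLOR_RGB2HSV); m=cv2.inRange(h,(4,150,60),(14,255,255)); n,_,st,c=cv2.connectedComponentsWithStats(m)
print([(c[i].round().tolist(),int(st[i,4])) for i in range(1,n) if st[i,4]>6])
E
```

```text
t: 47.18
tcp_pos: [0.5626, 0.0466, 0.321]
tool_rot: [0.993, 0.116, -0.002, 0.002]
force: [0.7, 0.3, 0.3]
finger_gap: 0.603
gripper_force: 0.0
shift cm [ 0.37  0.   10.2 ] turn deg [ 0.2  0.3 -0.2] dist 10.2
[([121.0, 151.0], 98)]
```

```bash
python3 -m inch '[{"dx":0.4,"dy":0,"dz":3,"wx":0,"wy":0,"wz":0},{"dx":0,"dy":0,"dz":4,"wx":0,"wy":0,"wz":0},{"dx":0,"dy":0,"dz":3.2,"wx":0,"wy":0,"wz":0},{"dx":0,"dy":0,"dz":0,"wx":0,"wy":0,"wz":0}]'; python3 -m inch '[{"dx":0,"dy":0,"dz":0,"wx":0,"wy":0,"wz":0},{"dx":0,"dy":0,"dz":0,"wx":0,"wy":0,"wz":0},{"dx":0,"dy":0,"dz":0,"wx":0,"wy":0,"wz":0},{"dx":0,"dy":0,"dz":0,"wx":0,"wy":0,"wz":0},{"dx":0,"dy":0,"dz":0,"wx":0,"wy":0,"wz":0},{"dx":0,"dy":0,"dz":0,"wx":0,"wy":0,"wz":0}]' 0 40; python3 -m inch '[{"dx":0,"dy":0,"dz":0,"wx":0,"wy":0,"wz":0},{"dx":0,"dy":0,"dz":0,"wx":0,"wy":0,"wz":0},{"dx":0,"dy":0,"dz":-0.5,"wx":0,"wy":0,"wz":0},{"dx":0,"dy":0,"dz":0,"wx":0,"wy":0,"wz":0}]' 0 100
```

```text
t: 47.78
tcp_pos: [0.5653, 0.0473, 0.2179]
tool_rot: [0.993, 0.117, -0.004, 0.002]
force: [0.7, 0.1, 0.2]
finger_gap: 0.601
gripper_force: 0.0
t: 48.52
tcp_pos: [0.5677, 0.0475, 0.221]
tool_rot: [0.993, 0.117, 0.0, 0.002]
force: [1.3, 5.0, 2.9]
finger_gap: 0.156
gripper_force: 39.5
t: 49.02
tcp_pos: [0.5673, 0.0469, 0.2254]
tool_rot: [0.993, 0.117, -0.0, 0.003]
force: [1.3, 2.3, 0.1]
finger_gap: 0.148
gripper_force: 97.4
```

```bash
python3 -m inch '[{"dx":0,"dy":0,"dz":-1,"wx":0,"wy":0,"wz":0},{"dx":0,"dy":0,"dz":-2,"wx":0,"wy":0,"wz":0},{"dx":0,"dy":0,"dz":-3,"wx":0,"wy":0,"wz":0},{"dx":0,"dy":0,"dz":-2,"wx":0,"wy":0,"wz":0},{"dx":0,"dy":0,"dz":-1.5,"wx":0,"wy":0,"wz":0},{"dx":0,"dy":0,"dz":0,"wx":0,"wy":0,"wz":0}]'; python3 -m inch '[{"dx":-0.8,"dy":2,"dz":0,"wx":0,"wy":0,"wz":0},{"dx":-1.5,"dy":3.8,"dz":0,"wx":0,"wy":0,"wz":0},{"dx":-1.5,"dy":3.8,"dz":0,"wx":0,"wy":0,"wz":0},{"dx":-1.5,"dy":3.8,"dz":0,"wx":0,"wy":0,"wz":0},{"dx":-1.5,"dy":3.8,"dz":0,"wx":0,"wy":0,"wz":0},{"dx":-1.5,"dy":3.8,"dz":0,"wx":0,"wy":0,"wz":0},{"dx":-1.5,"dy":3.8,"dz":0,"wx":0,"wy":0,"wz":0},{"dx":-1.4,"dy":3.5,"dz":0,"wx":0,"wy":0,"wz":0},{"dx":-0.5,"dy":2,"dz":0,"wx":0,"wy":0,"wz":0},{"dx":0,"dy":0,"dz":0,"wx":0,"wy":0,"wz":0}]'
python3 - <<'E'
from h import *
delta(down(np.radians(13.5)),[.525,-.275,.125])
E
```

```text
t: 49.78
tcp_pos: [0.5674, 0.0472, 0.3216]
tool_rot: [0.993, 0.117, 0.0, 0.003]
force: [-0.9, -0.5, -2.3]
finger_gap: 0.147
gripper_force: 97.7
t: 51.02
tcp_pos: [0.5237, -0.2752, 0.3212]
tool_rot: [0.993, 0.116, -0.001, 0.002]
force: [0.3, 0.4, -1.4]
finger_gap: 0.149
gripper_force: 97.6
shift cm [ 0.18 -0.05 19.62] turn deg [ 0.2  0.1 -0.2] dist 19.6
```

```bash
python3 -m inch '[{"dx":0.2,"dy":0,"dz":2,"wx":0.2,"wy":0,"wz":0},{"dx":0,"dy":0,"dz":4,"wx":0,"wy":0,"wz":0},{"dx":0,"dy":0,"dz":4,"wx":0,"wy":0,"wz":0},{"dx":0,"dy":0,"dz":4,"wx":0,"wy":0,"wz":0},{"dx":0,"dy":0,"dz":3,"wx":0,"wy":0,"wz":0},{"dx":0,"dy":0,"dz":1.5,"wx":0,"wy":0,"wz":0},{"dx":0,"dy":0,"dz":0.5,"wx":0,"wy":0,"wz":0},{"dx":0,"dy":0,"dz":0,"wx":0,"wy":0,"wz":0}]'; python3 -m inch '[{"dx":0,"dy":0,"dz":0.3,"wx":0,"wy":0,"wz":0},{"dx":0,"dy":0,"dz":0,"wx":0,"wy":0,"wz":0}]'; python3 -m inch '[{"dx":0,"dy":0,"dz":0.3,"wx":0,"wy":0,"wz":0},{"dx":0,"dy":0,"dz":0,"wx":0,"wy":0,"wz":0}]'
```

```text
t: 52.02
tcp_pos: [0.5261, -0.2741, 0.1327]
tool_rot: [0.993, 0.117, -0.0, 0.001]
force: [-0.3, -0.0, -1.7]
finger_gap: 0.142
gripper_force: 97.6
t: 52.28
tcp_pos: [0.5258, -0.2744, 0.1298]
tool_rot: [0.993, 0.117, -0.0, 0.001]
force: [-0.3, 0.8, -0.0]
finger_gap: 0.145
gripper_force: 97.6
t: 52.52
tcp_pos: [0.5254, -0.2742, 0.126]
tool_rot: [0.993, 0.117, -0.001, 0.001]
force: [-0.8, 0.0, -1.4]
finger_gap: 0.149
gripper_force: 97.6
```

```bash
python3 -m inch '[{"dx":0,"dy":0,"dz":0.3,"wx":0,"wy":0,"wz":0},{"dx":0,"dy":0,"dz":0,"wx":0,"wy":0,"wz":0}]'; python3 -m inch '[{"dx":0,"dy":0,"dz":0.3,"wx":0,"wy":0,"wz":0},{"dx":0,"dy":0,"dz":0,"wx":0,"wy":0,"wz":0}]';  python3 -m inch '[{"dx":0,"dy":0,"dz":0.2,"wx":0,"wy":0,"wz":0},{"dx":0,"dy":0,"dz":0,"wx":0,"wy":0,"wz":0}]'
```

```text
t: 52.78
tcp_pos: [0.5254, -0.2741, 0.1228]
tool_rot: [0.993, 0.117, -0.001, 0.0]
force: [-0.7, 0.2, -1.7]
finger_gap: 0.148
gripper_force: 97.6
t: 53.02
tcp_pos: [0.5254, -0.2741, 0.1198]
tool_rot: [0.993, 0.117, -0.001, 0.0]
force: [0.5, -0.3, -1.2]
finger_gap: 0.149
gripper_force: 97.6
t: 53.28
tcp_pos: [0.5258, -0.2743, 0.1185]
tool_rot: [0.993, 0.117, -0.001, 0.001]
force: [0.5, 1.3, 2.8]
finger_gap: 0.149
gripper_force: 98.4
```

Contact at 0.1185, as predicted. Release, rise and find the lid.

```bash
python3 -m inch '[{"dx":0,"dy":0,"dz":0.1,"wx":0,"wy":0,"wz":0},{"dx":0,"dy":0,"dz":0,"wx":0,"wy":0,"wz":0},{"dx":0,"dy":0,"dz":0,"wx":0,"wy":0,"wz":0},{"dx":0,"dy":0,"dz":0,"wx":0,"wy":0,"wz":0}]' 0.5 30; python3 -m inch '[{"dx":0,"dy":0,"dz":-3,"wx":0,"wy":0,"wz":0},{"dx":0,"dy":0,"dz":-5,"wx":0,"wy":0,"wz":0},{"dx":0,"dy":0,"dz":-5,"wx":0,"wy":0,"wz":0},{"dx":-4,"dy":-4,"dz":-2,"wx":0,"wy":0,"wz":0},{"dx":-4,"dy":-4,"dz":0,"wx":0,"wy":0,"wz":0},{"dx":-4,"dy":-4,"dz":0,"wx":0,"wy":0,"wz":0},{"dx":0,"dy":-4,"dz":0,"wx":0,"wy":0,"wz":0},{"dx":0,"dy":0,"dz":0,"wx":0,"wy":0,"wz":0}]'
python3 - <<'E'
from h import *
import json
np.set_printoptions(precision=4,suppress=True)
for cam,rg in (('top',(150,130,512,320)),('side',(200,180,512,384))):
    im=eyes.snapshot(cam); cv2.imwrite(f'pics/L_{cam}.png',im[:,:,::-1]); h=cv2.cvtColor(im,cv2.COLOR_RGB2HSV)
    # dark brown lid: low value, reddish
    m=cv2.inRange(h,(0,80,15),(15,255,95)); m|=cv2.inRange(h,(170,80,15),(180,255,95))
    m=cv2.morphologyEx(m,cv2.MORPH_OPEN,np.ones((3,3))); n,_,st,c=cv2.connectedComponentsWithStats(m)
    print(cam,[(st[i].tolist(),c[i].round(1).tolist()) for i in range(1,n) if st[i,4]>150])
im=cv2.imread('pics/top0.png'); print('lid colour start top', cv2.cvtColor(im[285:300:5,510:520:5],cv2.COLOR_BGR2HSV).reshape(-1,3).tolist())
E
```

```text
t: 53.78
tcp_pos: [0.5255, -0.2742, 0.117]
tool_rot: [0.993, 0.117, -0.001, 0.001]
force: [-0.5, 0.3, 0.9]
finger_gap: 0.502
gripper_force: 0.0
t: 54.78
tcp_pos: [0.3697, -0.1437, 0.2671]
tool_rot: [0.993, 0.118, -0.002, -0.0]
force: [0.5, -0.6, 0.4]
finger_gap: 0.496
gripper_force: 0.0
top [([321, 164, 34, 34, 907], [337.7, 180.7]), ([485, 369, 27, 15, 241], [494.9, 377.8])]
side [([189, 57, 323, 157, 3514], [368.3, 141.3]), ([324, 240, 26, 25, 244], [336.9, 253.0]), ([384, 243, 92, 49, 391], [431.8, 267.9])]
lid colour start top [[11, 147, 83], [8, 131, 76], [11, 148, 81], [11, 139, 77], [10, 139, 81], [10, 132, 79]]
```

The lid bbox in the top view is unchanged, so the lid hasn't moved. Go to the knob.

```bash
python3 -m inch '[{"dx":4,"dy":2.7,"dz":0,"wx":0,"wy":0,"wz":0},{"dx":4,"dy":2.7,"dz":0,"wx":0,"wy":0,"wz":0},{"dx":4,"dy":2.7,"dz":0,"wx":0,"wy":0,"wz":0},{"dx":4,"dy":2.7,"dz":0,"wx":0,"wy":0,"wz":0},{"dx":4,"dy":2.7,"dz":0,"wx":0,"wy":0,"wz":0},{"dx":4.1,"dy":2.8,"dz":1,"wx":0,"wy":0,"wz":0},{"dx":0,"dy":0,"dz":4,"wx":0,"wy":0,"wz":0},{"dx":0,"dy":0,"dz":2,"wx":0,"wy":0,"wz":0},{"dx":0,"dy":0,"dz":0,"wx":0,"wy":0,"wz":0}]' 0.75
python3 - <<'E'
from h import *
delta(down(np.radians(13.5)),[.643,-.2465,.102])
E
```

```text
t: 56.0
tcp_pos: [0.6428, -0.2487, 0.1943]
tool_rot: [0.993, 0.117, -0.003, -0.001]
force: [0.3, -0.0, 0.2]
finger_gap: 0.748
gripper_force: 0.0
shift cm [ 0.12 -0.19  9.23] turn deg [-0.1  0.3 -0.1] dist 9.2
```

```bash
python3 -m inch '[{"dx":0.1,"dy":-0.2,"dz":3,"wx":0,"wy":0.3,"wz":0},{"dx":0,"dy":0,"dz":3,"wx":0,"wy":0,"wz":0},{"dx":0,"dy":0,"dz":2.5,"wx":0,"wy":0,"wz":0},{"dx":0,"dy":0,"dz":0.7,"wx":0,"wy":0,"wz":0},{"dx":0,"dy":0,"dz":0,"wx":0,"wy":0,"wz":0}]'; python3 -m inch '[{"dx":0,"dy":0,"dz":0,"wx":0,"wy":0,"wz":0},{"dx":0,"dy":0,"dz":0,"wx":0,"wy":0,"wz":0},{"dx":0,"dy":0,"dz":0,"wx":0,"wy":0,"wz":0},{"dx":0,"dy":0,"dz":0,"wx":0,"wy":0,"wz":0},{"dx":0,"dy":0,"dz":0,"wx":0,"wy":0,"wz":0}]' 0 60
```

```text
t: 56.62
tcp_pos: [0.6452, -0.2472, 0.1059]
tool_rot: [0.993, 0.117, 0.002, 0.001]
force: [0.2, -0.2, 0.4]
finger_gap: 0.749
gripper_force: 0.0
t: 57.25
tcp_pos: [0.6454, -0.247, 0.1066]
tool_rot: [0.993, 0.117, 0.003, 0.001]
force: [-0.2, 0.8, 6.2]
finger_gap: 0.301
gripper_force: 58.9
```

```bash
python3 -m inch '[{"dx":0,"dy":0,"dz":-1.5,"wx":0,"wy":0,"wz":0},{"dx":0,"dy":0,"dz":-3,"wx":0,"wy":0,"wz":0},{"dx":0,"dy":0,"dz":-4,"wx":0,"wy":0,"wz":0},{"dx":0,"dy":0,"dz":-4,"wx":0,"wy":0,"wz":0},{"dx":0,"dy":0,"dz":-4,"wx":0,"wy":0,"wz":0},{"dx":0,"dy":0,"dz":-2.5,"wx":0,"wy":0,"wz":0},{"dx":0,"dy":0,"dz":0,"wx":0,"wy":0,"wz":0}]'; python3 -m inch '[{"dx":-0.8,"dy":-2,"dz":0,"wx":0,"wy":0,"wz":0},{"dx":-1.8,"dy":-4,"dz":0,"wx":0,"wy":0,"wz":0},{"dx":-1.8,"dy":-4,"dz":0,"wx":0,"wy":0,"wz":0},{"dx":-1.8,"dy":-4,"dz":0,"wx":0,"wy":0,"wz":0},{"dx":-1.8,"dy":-4,"dz":0,"wx":0,"wy":0,"wz":0},{"dx":-1.8,"dy":-4,"dz":0,"wx":0,"wy":0,"wz":0},{"dx":-1.8,"dy":-4,"dz":0,"wx":0,"wy":0,"wz":0},{"dx":-1.2,"dy":-2.8,"dz":0,"wx":0,"wy":0,"wz":0},{"dx":-0.8,"dy":-1.6,"dz":0,"wx":0,"wy":0,"wz":0},{"dx":0,"dy":0,"dz":0,"wx":0,"wy":0,"wz":0}]'
python3 - <<'E'
from h import *
delta(down(np.radians(13.5)),[.444,.017,.25])
np.set_printoptions(precision=4,suppress=True)
im=eyes.snapshot('side'); cv2.imwrite('pics/lid_side.png',im[:,:,::-1]); h=cv2.cvtColor(im,cv2.COLOR_RGB2HSV)
m=cv2.inRange(h,(0,60,15),(18,255,110)); n,_,st,c=cv2.connectedComponentsWithStats(m)
print([(st[i].tolist(),c[i].round(1).tolist()) for i in range(1,n) if st[i,4]>100])
T=sense()['tcp_pos']; t=np.linspace(0,6.283,721)
u=wp('side',np.c_[T[0]+.053*np.cos(t),T[1]+.053*np.sin(t),0*t+T[2]-.1066+.016],1); print('pred disc',u.min(0),u.max(0))
cv2.imwrite('pics/m4.png',cv2.resize(np.hstack([im[110:270,130:310]]),(675,600),interpolation=cv2.INTER_CUBIC)[:,:,::-1])
E
```

```text
t: 58.12
tcp_pos: [0.6449, -0.2472, 0.2981]
tool_rot: [0.993, 0.117, 0.004, 0.002]
force: [0.6, 0.4, -0.9]
finger_gap: 0.301
gripper_force: 59.1
t: 59.38
tcp_pos: [0.4401, 0.0179, 0.2936]
tool_rot: [0.993, 0.118, 0.001, 0.0]
force: [0.3, -0.1, -0.9]
finger_gap: 0.298
gripper_force: 59.2
shift cm [0.35 0.17 4.36] turn deg [ 0.  -0.1  0. ] dist 4.4
[([19, 14, 83, 95, 5415], [56.0, 59.1]), ([107, 72, 33, 16, 256], [123.8, 80.0]), ([233, 76, 279, 139, 3609], [381.7, 147.6]), ([34, 119, 107, 76, 338], [80.9, 157.2]), ([178, 137, 13, 11, 104], [184.7, 142.1]), ([193, 163, 43, 49, 927], [213.9, 195.8]), ([340, 210, 22, 9, 131], [350.5, 214.4]), ([333, 215, 150, 78, 1031], [421.2, 259.4]), ([474, 216, 26, 16, 166], [486.8, 225.2]), ([190, 234, 58, 37, 412], [229.0, 253.9]), ([86, 293, 66, 91, 1255], [116.1, 323.9]), ([239, 311, 113, 69, 2137], [292.2, 352.5])]
pred disc [191.5834 181.102 ] [235.2137 210.4752]
```

```bash
python3 - <<'E'
from h import *
np.set_printoptions(precision=3,suppress=True)
z=.134; t=np.linspace(0,6.283,721)
for p in ((.442,.017),(.4405,.0135),(.444,.017)): 
    u=wp('side',np.c_[p[0]+.049*np.cos(t),p[1]+.049*np.sin(t),0*t+z],1); print(p,u.min(0),u.max(0),'cx',(u.min(0)+u.max(0))[0]/2)
print('J px/mm x,y:',[(wp('side',[.44+.01*a,.017+.01*b,.2],1)-wp('side',[.44,.017,.2],1))[0]/10 for a,b in ((1,0),(0,1))])
E
```

```text
(0.442, 0.017) [196.45  201.868] [234.866 229.147] cx 215.65781386653615
(0.4405, 0.0135) [196.893 202.775] [235.403 230.193] cx 216.14817209828254
(0.444, 0.017) [197.051 201.491] [235.423 228.712] cx 216.23730843074986
J px/mm x,y: [array([ 0.303, -0.201]), array([-0.274, -0.189])]
```

```bash
python3 -m inch '[{"dx":0.32,"dy":0.1,"dz":1.5,"wx":0,"wy":0,"wz":0},{"dx":0,"dy":0,"dz":2,"wx":0,"wy":0,"wz":0},{"dx":0,"dy":0,"dz":1,"wx":0,"wy":0,"wz":0},{"dx":0,"dy":0,"dz":0.5,"wx":0,"wy":0,"wz":0},{"dx":0,"dy":0,"dz":0,"wx":0,"wy":0,"wz":0}]'; python3 -m inch '[{"dx":0,"dy":0,"dz":0.4,"wx":0,"wy":0,"wz":0},{"dx":0,"dy":0,"dz":0,"wx":0,"wy":0,"wz":0}]'; python3 -m inch '[{"dx":0,"dy":0,"dz":0.3,"wx":0,"wy":0,"wz":0},{"dx":0,"dy":0,"dz":0,"wx":0,"wy":0,"wz":0}]'
```

```text
t: 60.05
tcp_pos: [0.4449, 0.0168, 0.2439]
tool_rot: [0.993, 0.117, 0.002, 0.0]
force: [0.1, -0.2, -0.1]
finger_gap: 0.295
gripper_force: 59.2
t: 60.3
tcp_pos: [0.445, 0.017, 0.2404]
tool_rot: [0.993, 0.117, 0.003, 0.001]
force: [-0.3, -0.5, 0.7]
finger_gap: 0.302
gripper_force: 59.1
t: 60.55
tcp_pos: [0.4445, 0.0173, 0.239]
tool_rot: [0.993, 0.117, 0.003, 0.001]
force: [-4.7, 1.1, 17.2]
finger_gap: 0.299
gripper_force: 61.1
```

```bash
python3 -m inch '[{"dx":0,"dy":0,"dz":-0.4,"wx":0,"wy":0,"wz":0},{"dx":-0.3,"dy":-0.1,"dz":0,"wx":0,"wy":0,"wz":0},{"dx":0,"dy":0,"dz":0,"wx":0,"wy":0,"wz":0}]'; python3 -m inch '[{"dx":0,"dy":0,"dz":0.4,"wx":0,"wy":0,"wz":0},{"dx":0,"dy":0,"dz":0,"wx":0,"wy":0,"wz":0}]'; python3 -m inch '[{"dx":0,"dy":0,"dz":0.2,"wx":0,"wy":0,"wz":0},{"dx":0,"dy":0,"dz":0,"wx":0,"wy":0,"wz":0}]'
```

```text
t: 60.92
tcp_pos: [0.4407, 0.0175, 0.2407]
tool_rot: [0.993, 0.117, 0.001, 0.0]
force: [0.7, 0.8, -0.4]
finger_gap: 0.301
gripper_force: 59.1
t: 61.18
tcp_pos: [0.442, 0.018, 0.2378]
tool_rot: [0.993, 0.117, 0.003, -0.0]
force: [-1.2, 4.8, 9.5]
finger_gap: 0.295
gripper_force: 60.2
t: 61.42
tcp_pos: [0.4423, 0.0184, 0.2369]
tool_rot: [0.993, 0.117, 0.004, -0.0]
force: [-2.2, 6.8, 20.8]
finger_gap: 0.299
gripper_force: 61.4
```

```bash
python3 -m inch '[{"dx":0,"dy":0,"dz":-0.4,"wx":0,"wy":0,"wz":0},{"dx":-0.05,"dy":-0.25,"dz":0,"wx":0,"wy":0,"wz":0},{"dx":0,"dy":0,"dz":0,"wx":0,"wy":0,"wz":0}]'; python3 -m inch '[{"dx":0,"dy":0,"dz":0.3,"wx":0,"wy":0,"wz":0},{"dx":0,"dy":0,"dz":0,"wx":0,"wy":0,"wz":0}]'; python3 -m inch '[{"dx":0,"dy":0,"dz":0.2,"wx":0,"wy":0,"wz":0},{"dx":0,"dy":0,"dz":0,"wx":0,"wy":0,"wz":0}]'
```

```text
t: 61.8
tcp_pos: [0.44, 0.0197, 0.2385]
tool_rot: [0.993, 0.117, 0.001, 0.0]
force: [-0.5, 0.0, -0.8]
finger_gap: 0.299
gripper_force: 59.1
t: 62.05
tcp_pos: [0.4409, 0.0196, 0.2359]
tool_rot: [0.993, 0.117, 0.002, 0.0]
force: [2.1, 0.8, -0.1]
finger_gap: 0.302
gripper_force: 59.2
t: 62.3
tcp_pos: [0.4409, 0.0197, 0.234]
tool_rot: [0.993, 0.117, 0.002, 0.0]
force: [2.1, 2.4, 2.1]
finger_gap: 0.303
gripper_force: 59.4
```

```bash
python3 -m inch '[{"dx":0.05,"dy":-0.05,"dz":0.2,"wx":0,"wy":0,"wz":0},{"dx":0,"dy":0,"dz":0,"wx":0,"wy":0,"wz":0}]'; python3 -m inch '[{"dx":0,"dy":0,"dz":0.2,"wx":0,"wy":0,"wz":0},{"dx":0,"dy":0,"dz":0,"wx":0,"wy":0,"wz":0}]'; python3 -m inch '[{"dx":0,"dy":0,"dz":0.2,"wx":0,"wy":0,"wz":0},{"dx":0,"dy":0,"dz":0,"wx":0,"wy":0,"wz":0}]'
```

```text
t: 62.55
tcp_pos: [0.4411, 0.0201, 0.2321]
tool_rot: [0.993, 0.117, 0.002, 0.001]
force: [1.7, 1.6, 3.2]
finger_gap: 0.3
gripper_force: 59.5
t: 62.8
tcp_pos: [0.4409, 0.0201, 0.2299]
tool_rot: [0.993, 0.117, 0.002, 0.001]
force: [2.3, 1.3, -0.7]
finger_gap: 0.302
gripper_force: 59.2
t: 63.05
tcp_pos: [0.4412, 0.0201, 0.2285]
tool_rot: [0.993, 0.117, 0.002, 0.001]
force: [1.8, 1.0, 7.1]
finger_gap: 0.296
gripper_force: 60.1
```

```bash
python3 -m inch '[{"dx":0,"dy":0,"dz":0.2,"wx":0,"wy":0,"wz":0},{"dx":0,"dy":0,"dz":0,"wx":0,"wy":0,"wz":0}]'; python3 -m inch '[{"dx":0,"dy":0,"dz":0.2,"wx":0,"wy":0,"wz":0},{"dx":0,"dy":0,"dz":0,"wx":0,"wy":0,"wz":0}]'
```

```text
t: 63.3
tcp_pos: [0.4411, 0.0201, 0.2284]
tool_rot: [0.993, 0.117, 0.003, 0.001]
force: [-4.1, 2.0, 25.7]
finger_gap: 0.299
gripper_force: 61.8
t: 63.55
tcp_pos: [0.4411, 0.0202, 0.2283]
tool_rot: [0.993, 0.117, 0.003, 0.001]
force: [-7.6, 1.5, 44.3]
finger_gap: 0.303
gripper_force: 63.8
```

It hit a hard stop at 0.2284, against 0.2286 predicted, so the lid is home. Unload, release, retreat and inspect.

```bash
python3 -m inch '[{"dx":0,"dy":0,"dz":-0.4,"wx":0,"wy":0,"wz":0},{"dx":0,"dy":0,"dz":-0.05,"wx":0,"wy":0,"wz":0},{"dx":0,"dy":0,"dz":0,"wx":0,"wy":0,"wz":0}]'; python3 -m inch '[{"dx":0,"dy":0,"dz":0,"wx":0,"wy":0,"wz":0},{"dx":0,"dy":0,"dz":0,"wx":0,"wy":0,"wz":0},{"dx":0,"dy":0,"dz":0,"wx":0,"wy":0,"wz":0},{"dx":0,"dy":0,"dz":0,"wx":0,"wy":0,"wz":0}]' 0.7 30; python3 -m inch '[{"dx":0,"dy":0,"dz":-2,"wx":0,"wy":0,"wz":0},{"dx":0,"dy":0,"dz":-5,"wx":0,"wy":0,"wz":0},{"dx":0,"dy":0,"dz":-5,"wx":0,"wy":0,"wz":0},{"dx":0,"dy":-5,"dz":-5,"wx":0,"wy":0,"wz":0},{"dx":0,"dy":-6,"dz":0,"wx":0,"wy":0,"wz":0},{"dx":0,"dy":-6,"dz":0,"wx":0,"wy":0,"wz":0},{"dx":0,"dy":-6,"dz":0,"wx":0,"wy":0,"wz":0},{"dx":0,"dy":-6,"dz":0,"wx":0,"wy":0,"wz":0},{"dx":0,"dy":-6,"dz":0,"wx":0,"wy":0,"wz":0},{"dx":0,"dy":-6,"dz":0,"wx":0,"wy":0,"wz":0}]'
python3 - <<'E'
from h import *
a=eyes.snapshot('side'); b=eyes.snapshot('top')
A=cv2.resize(a[105:345,80:400],(800,600),interpolation=cv2.INTER_CUBIC)
B=cv2.resize(b,(320,240),interpolation=cv2.INTER_AREA); A[:240,480:]=B
cv2.imwrite('pics/fin.png',A[:,:,::-1])
E
```

```text
t: 63.92
tcp_pos: [0.4412, 0.0202, 0.2285]
tool_rot: [0.993, 0.117, 0.002, 0.0]
force: [0.6, 1.5, 7.8]
finger_gap: 0.298
gripper_force: 60.3
t: 64.42
tcp_pos: [0.4405, 0.0202, 0.2282]
tool_rot: [0.993, 0.117, 0.001, 0.0]
force: [0.5, -0.1, 0.2]
finger_gap: 0.699
gripper_force: 0.0
t: 65.68
tcp_pos: [0.3451, 0.4151, 0.3921]
tool_rot: [0.993, 0.117, 0.002, 0.001]
force: [0.7, -0.4, 0.3]
finger_gap: 0.701
gripper_force: 0.0
```

View pics/fin.png

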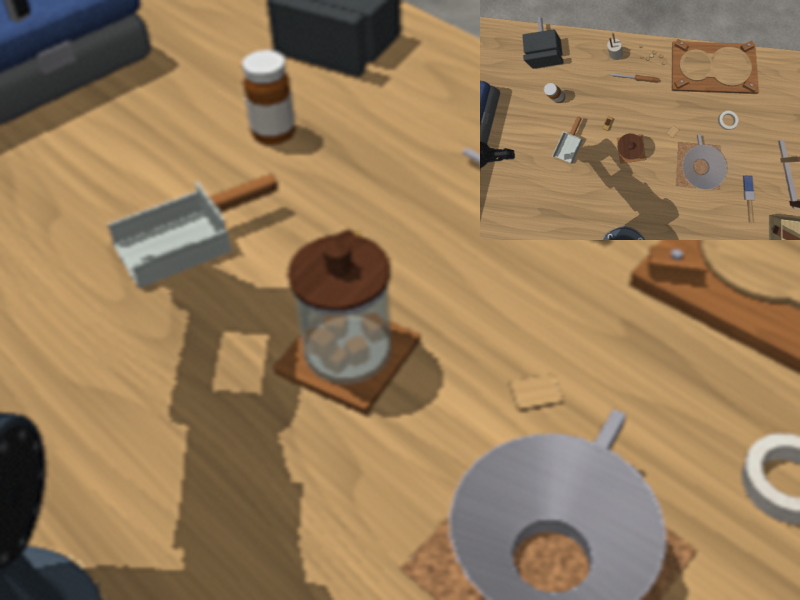

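The lid sits level on the jar at (340,270) with the lumps inside. The scoop lies flat and empty, the funnel stands on its mat, no lumps are left loose, and the other things on the bench haven't moved.

```bash
python3 -c "
from station import workorder
print(workorder.sign_off())"
```

```text
the job is handed in; nothing more can be done
None
```

The job is done and handed in at about 66 s: all six lumps went through the funnel into the jar, the lid is pressed home and level, the scoop lies flat, and the funnel stands on its mat. One force reading to note: pressing the lid home, the wrist force peaked at about 44 N down through the gripped knob.

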